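# Close and pack the honing kit

## Robot

A 6-joint arm with a two-finger parallel gripper is mounted at the origin on the work surface. World frame = base frame: x ahead of the robot, y to its left, z up, the work surface at z = 0. Lengths are in m, angles in rad, forces in N, time in s.
With the tool pointing down it reaches from about 0.325 to 0.85 m from the base axis. Payload 4.4 kg.
Tool frame: the origin (TCP) lies midway between the tips of the shut fingers; the grasp point (between the pads) lies 19 mm behind it; z points along the fingers, y is the line along which they close (so a half turn about z gives the same grasp; the last joint's range is limited). The gripper opens to 94 mm and grips with 3 to 60 N. Pads are 16 mm wide; open, the fingers measure 119 mm over their backs; the gripper's body (75 mm by 177 mm) begins 78 mm behind the grasp point.
Start: joints at [1.141, 0.207, 1.542, -0, 1.393, -0.15], TCP at [0.159, 0.553, 0.205] pointing down, gripper open.
Joint ranges: [-2.73, 2.73], [-0.86, 2.22], [0.23, 2.46], [-1.11, 4.25], [0.08, 2.63], [-2.82, 2.82]. Speed limits (rad/s): [2.79, 2.79, 3.14, 3.14, 3.14, 3.14].

## Interface

Orientations are given as a unit quaternion [x, y, z, w].
In Python, from plant import ctrl gives the robot as it stands. The module is installed in compiled form; this text tells all that it offers.
- The arm moves only by the tool step_arm, never from a script. Its argument "increments" is a list of rows, each a list of 7 numbers: the opening, from 0 (shut) to 1 (fully open), then the shift along the tool's x, y, z normalised to -1 to 1, where 1 is 300 mm, then the turn, a rotation vector about the tool's x, y, z normalised to -1 to 1, where 1 is 0.5 rad. In form: [[fingers, dx, dy, dz, wx, wy, wz], ...]. A call has exactly 8 rows; each row is the pose to reach, as a shift and turn from the pose commanded when the call began, along the tool's axes at that moment; what a row does not reach only later rows make up. A row lasts 1/12 s, in which the tool goes at most 41.7 mm and 7.16 degrees, less where a joint would pass 70% of its speed; a pose out of reach is approached as far as the arm can. A call with a number of a shift or a turn outside -1 to 1 is refused whole. A call with a gripper value outside its range is refused whole. The fingers move at their own pace and stop on an object; "force" is the grip in N (left out, the last holds). Time passes only in rows, so rows that repeat a pose let the fingers close, or fill a call up. It gives the time, the measured TCP pose, the force, the opening and the grip force at its end, in the units of the state.
- ctrl.sense(): the state, without advancing time (a new reading comes with each control period).
- ctrl.read_camera(name): name is "side" or "top" or "wrist"; returns a dict with "image" (420x560x3 uint8, blue, green, red), "z_map" (420x560 float32, m along the optical axis (not along the pixel's ray), 0 where there is no reading), "mtx" (3x3 intrinsics, pixels), "camera_from_world" (4x4, takes a point from world to camera coordinates); the wrist camera has in their place "hand_eye" (4x4, takes a point from camera to tool coordinates, whose origin is the TCP and whose axes are the flange's). Camera axes: x right, y down, z forward; pixel columns grow to the right and rows downward; lengths in m; the calibration is good to about 2 mm. A picture is of the moment at which its call begins: read the wrist's pose just before it.
- ctrl.close_job(): hands the job in; it is judged then, once.
The state is a dict: "clock": time; "qpos": joint angles; "joint_velocities": joint speeds; "joint_torque": joint torques, N m; "ee_pos": TCP position; "ee_rot": TCP orientation; "wrist_force": force on the tool from outside, world axes, zero at the start; "ft_torque": the same for the moment, N m; "width": opening from 0.0 (shut) to 1.0 (fully open); "grasp_force": force on a finger pad.
Only numpy, scipy, OpenCV 4.12 (cv2) and the standard library are available. Lean on these libraries where they do the work, as an engineer would, in place of code of your own. Each camera call takes 0.05 s, during which the arm holds its last target. There are 200 camera calls.

## Task

Pack the honing kit: screw the loose cap of every jar clockwise until it is fully home before you lift that jar, then stand all the jars and both plug gauges upright on the floor of the dark wooden kit box, each set down gently rather than dropped. It is a tight fit, so place them close together; leave the tools and other things on the bench where they are.

Things in the scene. Friction and masses are not known exactly. Their poses are not given: they have to be found in the camera images.
- kitbox: dark wooden kit box without a lid, standing firm on the bench; outside 180 x 182 x 54 mm (its own x, y, z), all walls and the floor 8 mm thick, so inside 164 mm along its x, 166 mm along its y and 46 mm deep. Origin: centre of its underside; z up.
- box_floor (a point): centre of the inside floor of the kit box (8 mm above the bench), axes as the box.
- plug_a: bore plug gauge, metal, about 0.3 kg, standing upright: a steel gauging cylinder 40 mm diameter from its foot to 36 mm up, and above it a plain round aluminium handle 18 mm diameter up to 100 mm. Origin: centre of its foot; z up along the handle.
- plug_b: a second bore plug gauge, the same as plug_a.
- jar_a: large white plastic jar with a black ribbed screw cap, about 0.4 kg. Body 62 mm diameter and 62 mm high (shoulder); the cap, 44 mm diameter, reaches from 65 to 88 mm above the foot. A grey rib on the cap's top stands over the grey lug on the jar's shoulder when the cap is fully home. Origin: centre of the jar's foot; z up. May be absent (None).
- cap_a (a joint): the screw cap of jar_a, in rad: 0 = screwed fully home (end stop), grows to 4.2 as it is unscrewed. Clockwise seen from above tightens it. It turns easily (about 0.01 N m), less than the jar's own hold on the bench, stays where it is left, and is captive: it does not come off, so the jar may be lifted by it. None if the jar is absent.
- jar_b: large white plastic jar with a black ribbed screw cap, about 0.4 kg. Body 62 mm diameter and 62 mm high (shoulder); the cap, 44 mm diameter, reaches from 65 to 88 mm above the foot. A grey rib on the cap's top stands over the grey lug on the jar's shoulder when the cap is fully home. Origin: centre of the jar's foot; z up. May be absent (None).
- cap_b (a joint): the screw cap of jar_b, in rad: 0 = screwed fully home (end stop), grows to 4.2 as it is unscrewed. Clockwise seen from above tightens it. It turns easily (about 0.01 N m), less than the jar's own hold on the bench, stays where it is left, and is captive: it does not come off, so the jar may be lifted by it. None if the jar is absent.
- jar_c: small white plastic jar with a black ribbed screw cap, about 0.3 kg. Body 48 mm diameter and 50 mm high (shoulder); the cap, 34 mm diameter, reaches from 53 to 74 mm above the foot. A grey rib on the cap's top stands over the grey lug on the jar's shoulder when the cap is fully home. Origin: centre of the jar's foot; z up. May be absent (None).
- cap_c (a joint): the screw cap of jar_c, in rad: 0 = screwed fully home (end stop), grows to 4.2 as it is unscrewed. Clockwise seen from above tightens it. It turns easily (about 0.01 N m), less than the jar's own hold on the bench, stays where it is left, and is captive: it does not come off, so the jar may be lifted by it. None if the jar is absent.
- jar_d: small white plastic jar with a black ribbed screw cap, about 0.3 kg. Body 48 mm diameter and 50 mm high (shoulder); the cap, 34 mm diameter, reaches from 53 to 74 mm above the foot. A grey rib on the cap's top stands over the grey lug on the jar's shoulder when the cap is fully home. Origin: centre of the jar's foot; z up. May be absent (None).
- cap_d (a joint): the screw cap of jar_d, in rad: 0 = screwed fully home (end stop), grows to 4.2 as it is unscrewed. Clockwise seen from above tightens it. It turns easily (about 0.01 N m), less than the jar's own hold on the bench, stays where it is left, and is captive: it does not come off, so the jar may be lifted by it. None if the jar is absent.
- jar_e: small white plastic jar with a black ribbed screw cap, about 0.3 kg. Body 48 mm diameter and 50 mm high (shoulder); the cap, 34 mm diameter, reaches from 53 to 74 mm above the foot. A grey rib on the cap's top stands over the grey lug on the jar's shoulder when the cap is fully home. Origin: centre of the jar's foot; z up. May be absent (None).
- cap_e (a joint): the screw cap of jar_e, in rad: 0 = screwed fully home (end stop), grows to 4.2 as it is unscrewed. Clockwise seen from above tightens it. It turns easily (about 0.01 N m), less than the jar's own hold on the bench, stays where it is left, and is captive: it does not come off, so the jar may be lifted by it. None if the jar is absent.
- stone_tin: bystander: square dark tin 46 x 46 x 58 mm holding honing stones that stick out to 76 mm. Origin: centre of its underside; z up.
- bearing: bystander: steel bearing ring 58 mm diameter, 28 mm bore, 19 mm high. Origin: centre of its underside; z up.
- ball_hone: bystander: ball hone lying beyond the jars, black ball head 60 mm diameter on a 235 mm wire stem. Origin: at bench level under the ball head; z up.
- bolt_tub: bystander: yellow open tub of bolts 75 x 55 x 60 mm. Origin: centre of its underside; z up.

How it is judged:
By the outcome, as a careful person would: the job done as asked, in the order asked, and still so for the second after the job is handed in, with the robot touching nothing.
Of jar_a, jar_b, jar_c, jar_d, jar_e only 3 to 5 are there at a start; the rules pass over those that are not, and their reading is None.
At some moment in a run one of jar_a, jar_b, jar_c, jar_d, jar_e, plug_a, plug_b may be knocked a few centimetres aside while the robot is not near it.
It also fails if it takes over 210 s, if anything falls off the work surface, if the arm or the gripper's body presses on something with over 40 N, if the wrist force passes 120 N, or if a joint passes its speed limit or range.

## Working session

There is one attempt and no reset: what is moved stays moved. The work goes in short steps, Python scripts to look and compute and a tool call to move; the robot and the scene stay as the last step left them, time stands still between calls to the robot, and variables do not carry over. Pictures are saved under pics/ and viewed, at most 14 in all, crops included, and the job is handed in when it is done.

Besides the shell and the picture viewer there is one more tool, called after ">>>" in YAML: its name, and indented under it one key for each argument. step_arm: Moves the arm, as the interface text tells. Its arguments: {"type":"object","properties":{"increments":{"type":"array","items":{"type":"array","items":{"type":"number"}}},"force":{"type":"number"}},"required":["increments"]}

```bash
mkdir -p pics; cat > h.py <<'E'
import numpy as np, cv2
from plant import ctrl
from scipy.spatial.transform import Rotation as R
def cam(n):
    s=ctrl.sense(); c=ctrl.read_camera(n)
    if n=="wrist":
        T=np.eye(4);T[:3,:3]=R.from_quat(s["ee_rot"]).as_matrix();T[:3,3]=s["ee_pos"]
        W=T@c["hand_eye"]
    else: W=np.linalg.inv(c["camera_from_world"])
    c["W"]=W; return c
def cloud(c):
    z=c["z_map"];K=c["mtx"];v,u=np.indices(z.shape)
    p=np.stack([(u-K[0,2])/K[0,0]*z,(v-K[1,2])/K[1,1]*z,z],-1)
    w=p@c["W"][:3,:3].T+c["W"][:3,3]; w[z==0]=np.nan
    return w
def ray(c,u,v,h):
    d=c["W"][:3,:3]@np.linalg.inv(c["mtx"])@[u,v,1];o=c["W"][:3,3]
    return o+d*(h-o[2])/d[2]
E
python3 - <<'E'
from h import *
for n in ("top","side"):
    c=cam(n); cv2.imwrite(f"pics/{n}0.png",c["image"]); np.savez(f"{n}0.npz",**c)
    print(n,c["mtx"].round(1).tolist(),c["W"].round(3).tolist())
s=ctrl.sense();print(s)
E
```

```text
top [[438.5, 0.0, 281.4], [0.0, 438.5, 209.2], [0.0, 0.0, 1.0]] [[-0.004, -0.994, 0.109, 0.476], [-1.0, 0.002, -0.019, 0.018], [0.018, -0.11, -0.994, 0.936], [0.0, 0.0, 0.0, 1.0]]
side [[448.5, 0.0, 281.5], [0.0, 448.5, 211.9], [0.0, 0.0, 1.0]] [[0.761, -0.435, 0.481, 0.033], [-0.649, -0.49, 0.583, -0.625], [-0.018, -0.756, -0.655, 0.792], [0.0, 0.0, 0.0, 1.0]]
{'clock': 0.1, 'qpos': array([ 1.14047970e+00,  2.07316185e-01,  1.54277959e+00, -1.71116676e-05,
        1.39351375e+00, -1.50498033e-01]), 'joint_velocities': array([ 0.00085791, -0.00210706, -0.00285724, -0.00082992,  0.00152523,
        0.00036407]), 'joint_torque': array([-4.74363442e-04, -3.71863067e+01, -2.82294416e+01,  6.99997251e-02,
        3.10898898e-02, -5.00460806e-05]), 'ee_pos': array([0.15851565, 0.551969  , 0.20443244]), 'ee_rot': array([ 1.39451726e-01,  9.90228357e-01, -9.68619228e-04, -2.80689905e-04]), 'wrist_force': array([ 0.25592173, -0.41633737,  0.2486994 ]), 'ft_torque': array([ 0.04009349,  0.04474384, -0.00445667]), 'grasp_force': 0.0, 'width': 1.0024836081178083}
```

View pics/top0.png

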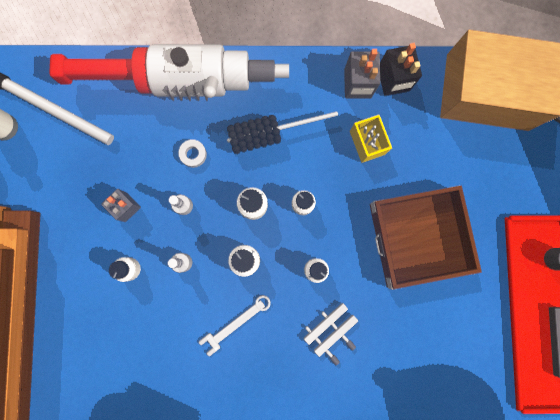

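View pics/side0.png

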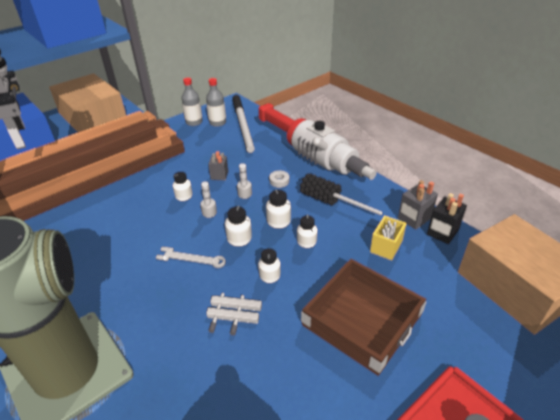

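The top view shows large jars at (251,203) and (243,261), small jars at (304,202), (316,270) and (124,270), plugs at (180,204) and (180,263), and the box around (426,237). The side view agrees: five jars, two plugs.

```bash
cat >> h.py <<'E'
def fitc(P,r):
    from scipy.optimize import least_squares
    return least_squares(lambda q:np.minimum(np.hypot(*(P-q).T),9)-0,P.mean(0)).x
def tops(c,w,seeds):
    out={}
    for n,(u,v,h,r) in seeds.items():
        g=ray(c,u,v,h)[:2]
        m=(abs(w[...,2]-h)<.006)&(np.hypot(w[...,0]-g[0],w[...,1]-g[1])<r+.02)
        P=w[m]; (cx,cy),rr=cv2.minEnclosingCircle(P[:,:2].astype(np.float32))
        out[n]=(cx,cy); print(n,g.round(4),"mec",round(cx,4),round(cy,4),round(rr,4),"mean",P.mean(0).round(4),len(P))
    return out
E
python3 - <<'E'
from h import *
c=cam("top"); w=cloud(c)
S=dict(A=(251,203,.088,.022),B=(243,261,.088,.022),C=(304,202,.074,.017),D=(316,270,.074,.017),E=(124,270,.074,.017),p=(182,203,.1,.009),q=(181,263,.1,.009))
tops(c,w,S)
for u,v in((426,300),(426,150),(150,350)): print(w[v,u].round(4))
# box
m=(abs(w[...,2]-.054)<.004)&(np.hypot(w[...,0]-ray(c,426,237,.054)[0],w[...,1]-ray(c,426,237,.054)[1])<.14)
P=w[m][:,:2]; r=cv2.minAreaRect((P*1000).astype(np.float32)); print(r, len(P), w[m][:,2].mean())
# floor
m=(abs(w[...,2]-.008)<.004)&(np.hypot(w[...,0]-r[0][0]/1e3,w[...,1]-r[0][1]/1e3)<.075);print("floor",w[m].mean(0), m.sum())
im=c["image"]
def crop(x0,y0,x1,y1,k):return cv2.resize(im[y0:y1,x0:x1],None,fx=k,fy=k,interpolation=cv2.INTER_CUBIC)
cv2.imwrite("pics/boxcrop.png",crop(350,170,500,300,4))
J=[crop(u-26,v-26,u+26,v+26,5) for u,v in((251,203),(243,261),(304,202),(316,270),(124,270))]
J.append(J[0]*0); cv2.imwrite("pics/jars.png",np.vstack([np.hstack(J[:3]),np.hstack(J[3:])]))
E
```

```text
A [0.5821 0.0607] mec 0.5878 0.0612 0.023 mean [0.5875 0.0613 0.0875] 402
B [0.47   0.0757] mec 0.4706 0.0771 0.0227 mean [0.4708 0.0771 0.0873] 423
C [ 0.5856 -0.0436] mec 0.59 -0.0448 0.0179 mean [ 0.5897 -0.0448  0.0732] 238
D [ 0.4519 -0.0657] mec 0.4501 -0.0704 0.0178 mean [ 0.4501 -0.0702  0.0734] 247
E [0.4537 0.3066] mec 0.4541 0.3201 0.0179 mean [0.4539 0.3195 0.0729] 262
p [0.5809 0.192 ] mec 0.5872 0.2093 0.0088 mean [0.5869 0.2088 0.0992] 71
q [0.4669 0.1916] mec 0.466 0.2083 0.0087 mean [0.4671 0.2081 0.0987] 73
[ 0.3855 -0.3058 -0.003 ]
[ 0.7098 -0.3184 -0.0013]
[ 0.2876  0.2727 -0.0011]
((517.47314453125, -295.22369384765625), (180.37547302246094, 183.92742919921875), 10.178279876708984) 1463 0.053725873484452104
floor [ 0.51698758 -0.29570979  0.00789797] 3783
```

View pics/boxcrop.png

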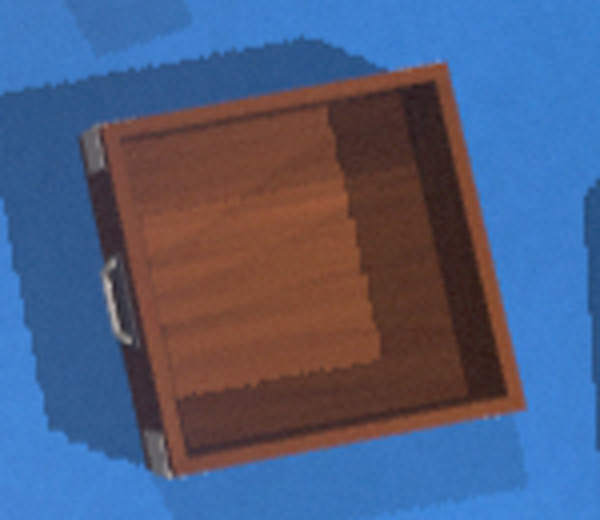

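View pics/jars.png

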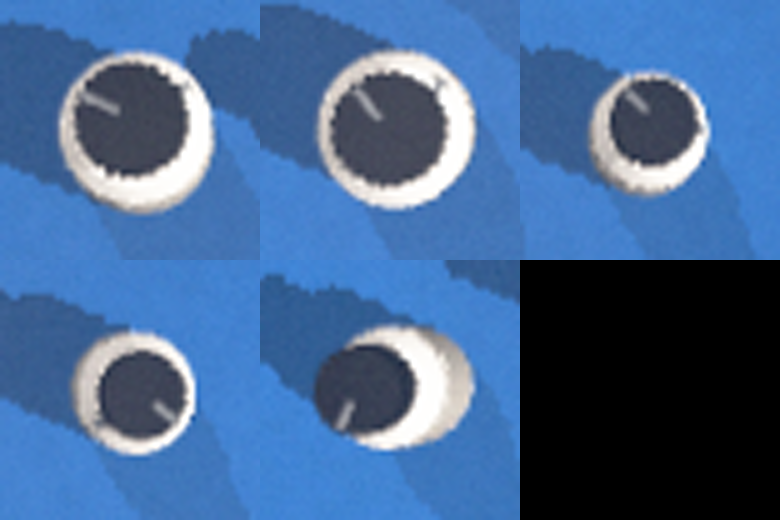

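Crop readings, angles counterclockwise from image right, given as rib → lug:
- **A:** 150° → 37°, so about 2.0 rad to turn.
- **B:** 129° → 44°, about 1.5 rad.
- **C:** 130° → about 0°, about 2.3 rad.
- **D:** −36° → −139°, about 1.8 rad.
- **E:** rib −129°, lug hidden behind the cap, so at most about 2 rad.

The box is empty and turned about 10°. Next I'll work out the layout.

```bash
cat > lay.py <<'E'
import numpy as np
from scipy.optimize import minimize
r=np.array([31,31,24,24,24,20,20.]);N=7
rng=np.random.default_rng(0);best=(-9,)
I,J=np.triu_indices(N,1)
def con(v):
    p=v[:-1].reshape(N,2);g=v[-1]
    return np.concatenate([np.hypot(*(p[I]-p[J]).T)-r[I]-r[J]-g,82-abs(p[:,0])-r-g,83-abs(p[:,1])-r-g])
for k in range(150):
    v=np.append(rng.uniform(-50,50,2*N),0)
    s=minimize(lambda v:-v[-1],v,constraints=dict(type="ineq",fun=con),method="SLSQP",options=dict(maxiter=200))
    if con(s.x).min()>-1e-3 and s.x[-1]>best[0]+1e-3: best=(s.x[-1],s.x[:-1].reshape(N,2))
print(best[0]);p=best[1]
c=np.array([.5172,-.2955]);a=np.radians(10.2);M=np.array([[np.cos(a),-np.sin(a)],[np.sin(a),np.cos(a)]])
for n,q in zip("ABCDEpq",p): print(n,q.round(1),(c+M@q/1000).round(4))
E
python3 lay.py
```

```text
7.3879178920433
A [-43.6  44.6] [ 0.4664 -0.2593]
B [ 43.6 -44.6] [ 0.568  -0.3317]
C [0. 0.] [ 0.5172 -0.2955]
D [-20.1 -51.6] [ 0.5066 -0.3498]
E [20.2 51.6] [ 0.5279 -0.2411]
p [-54.6 -12.7] [ 0.4657 -0.3177]
q [54.6 13.5] [ 0.5686 -0.2726]
```

```bash
cat >> h.py <<'E'
def plan(*wps):
    s=ctrl.sense();p=np.array(s["ee_pos"]);r=R.from_quat(s["ee_rot"])
    yx=r.as_matrix()[:,1];psi=np.arctan2(yx[1],yx[0])
    q=s["qpos"];print("clock",round(s["clock"],1),"at",p.round(4),"psi",round(psi,3),"q6",q[5].round(2),"w",round(s["width"],3),"F",s["wrist_force"].round(1),"g",round(s["grasp_force"],1))
    for x,y,z,ps in wps:
        t=np.array([x,y,z])
        M=np.array([[np.sin(ps),np.cos(ps),0],[-np.cos(ps),np.sin(ps),0],[0,0,-1.]])
        rt=R.from_matrix(M)
        d=r.inv().apply(t-p)/.3; w=(r.inv()*rt).as_rotvec()/.5
        n=int(np.ceil(max(abs(d).max(),abs(w).max())-1e-6))or 1
        print((x,y,z,round(ps,2)),"n",n,"full",d.round(4).tolist(),w.round(3).tolist()); p,r=t,rt
E
python3 - <<'E'
from h import *
plan((.454,.320,.13,1.29),(.454,.320,.055,1.29))
E
```

```text
clock 0.1 at [0.1586 0.5521 0.2046] psi 1.291 q6 -0.15 w 0.999 F [-0.3  0.1 -0.4] g 0.0Traceback (most recent call last):
  File "<stdin>", line 2, in <module>
  File "h.py", line 37, in plan
    rt=R.from_matrix(M)
  File "scipy/spatial/transform/_rotation.pyx", line 1143, in scipy.spatial.transform._rotation.Rotation.from_matrix
ValueError: Non-positive determinant (left-handed or null coordinate frame) in rotation matrix 0: [[ 0.96083506  0.27712088  0.        ]
 [-0.27712088  0.96083506  0.        ]
 [ 0.          0.         -1.        ]].
```

x axis = y × z with z down = (−sin ψ, cos ψ, 0).

```bash
sed -i 's/\[\[np.sin(ps),np.cos(ps),0\],\[-np.cos(ps),np.sin(ps),0\]/[[-np.sin(ps),np.cos(ps),0],[np.cos(ps),np.sin(ps),0]/' h.py
python3 - <<'E'
from h import *
plan((.454,.320,.13,1.29),(.454,.320,.055,1.29))
E
```

```text
clock 0.1 at [0.1586 0.5521 0.2046] psi 1.291 q6 -0.15 w 0.999 F [-0.3  0.1 -0.4] g 0.0
(0.454, 0.32, 0.13, 1.29) n 2 full [-1.1602, -0.4712, 0.2491] [-0.003, -0.0, 0.002]
(0.454, 0.32, 0.055, 1.29) n 1 full [0.0, 0.0, 0.25] [0.0, 0.0, 0.0]
```

>>> step_arm:
  increments:
    - [0.7,-0.58,-0.236,0.06,0,0,0]
    - [0.7,-0.58,-0.236,0.06,0,0,0]
    - [0.7,-0.58,-0.236,0.06,0,0,0]
    - [0.7,-0.58,-0.236,0.06,0,0,0]
    - [0.7,-0.58,-0.236,0.06,0,0,0]
    - [0.7,-0.58,-0.236,0.06,0,0,0]
    - [0.7,-0.58,-0.236,0.06,0,0,0]
    - [0.7,-0.58,-0.236,0.06,0,0,0]
  force: 15

```text
clock: 0.82
ee_pos: [0.3059, 0.4369, 0.1874]
ee_rot: [0.139, 0.99, 0.0, -0.0]
wrist_force: [-0.1, 0.2, 1.0]
width: 0.702
grasp_force: 0.0
```

>>> step_arm:
  increments:
    - [0.7,-0.58,-0.235,0.1,0,0,0]
    - [0.7,-0.58,-0.235,0.1,0,0,0]
    - [0.7,-0.58,-0.235,0.189,0,0,0]
    - [0.7,-0.58,-0.235,0.189,0,0,0]
    - [0.7,-0.58,-0.235,0.189,0,0,0]
    - [0.7,-0.58,-0.235,0.189,0,0,0]
    - [0.7,-0.58,-0.235,0.189,0,0,0]
    - [0.7,-0.58,-0.235,0.189,0,0,0]

```text
clock: 1.48
ee_pos: [0.4533, 0.3222, 0.131]
ee_rot: [0.139, 0.99, 0.0, -0.0]
wrist_force: [0.5, 0.3, -0.4]
width: 0.701
grasp_force: 0.0
```

```bash
python3 - <<'E'
from h import *
c=cam("wrist");w=cloud(c)
cv2.imwrite("pics/w1.png",c["image"])
plan((.454,.320,.055,1.29))
m=(abs(w[...,2]-.074)<.005)&(np.hypot(w[...,0]-.454,w[...,1]-.32)<.04)
P=w[m];print(P.mean(0),cv2.minEnclosingCircle(P[:,:2].astype(np.float32)))
E
```

```text
clock 1.5 at [0.4533 0.3225 0.1313] psi 1.293 q6 -0.83 w 0.701 F [-0.2  0.4 -0.3] g 0.0
(0.454, 0.32, 0.055, 1.29) n 1 full [-0.0045, -0.0075, 0.2545] [0.002, 0.0, 0.007]
[0.45192217 0.32246963 0.07325755] ((0.4530205726623535, 0.32207193970680237), 0.018214412033557892)
```

View pics/w1.png

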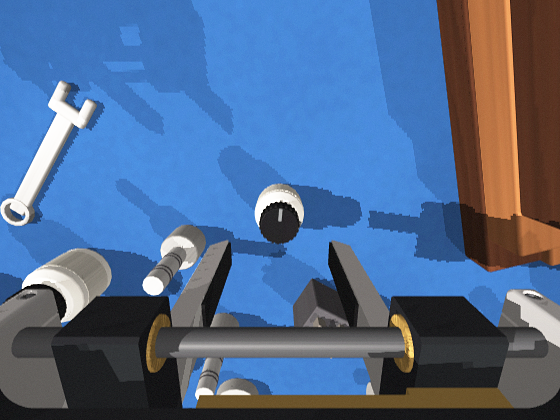

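The wrist view shows jar E's cap at (280,215), midway between the fingers (218 and 345). Descend, grip and turn clockwise about 2.3 rad.

>>> step_arm:
  increments:
    - [0.7,0,-0.005,0.05,0,0,0]
    - [0.7,0,-0.005,0.12,0,0,0]
    - [0.7,0,-0.005,0.18,0,0,0]
    - [0.7,0,-0.005,0.22,0,0,0]
    - [0.7,0,-0.005,0.245,0,0,0]
    - [0.7,0,-0.005,0.252,0,0,0]
    - [0.2,0,-0.005,0.252,0,0,0]
    - [0.2,0,-0.005,0.252,0,0,0]
  force: 15

```text
clock: 2.2
ee_pos: [0.4544, 0.32, 0.0561]
ee_rot: [0.139, 0.99, 0.001, 0.001]
wrist_force: [-0.8, 1.0, 0.2]
width: 0.59
grasp_force: 0.0
```

>>> step_arm:
  increments:
    - [0.2,0,0,0,0,0,0]
    - [0.2,0,0,0,0,0,0]
    - [0.2,0,0,0,0,0,0]
    - [0.2,0,0,0,0,0,0.2]
    - [0.2,0,0,0,0,0,0.4]
    - [0.2,0,0,0,0,0,0.6]
    - [0.2,0,0,0,0,0,0.8]
    - [0.2,0,0,0,0,0,1]

```text
clock: 2.87
ee_pos: [0.4547, 0.3196, 0.056]
ee_rot: [0.383, 0.924, 0.001, 0.001]
wrist_force: [0.4, 0.2, 0.7]
width: 0.358
grasp_force: 15.0
```

>>> step_arm:
  increments:
    - [0.2,0,0,0,0,0,0.2]
    - [0.2,0,0,0,0,0,0.4]
    - [0.2,0,0,0,0,0,0.6]
    - [0.2,0,0,0,0,0,0.8]
    - [0.2,0,0,0,0,0,0.9]
    - [0.2,0,0,0,0,0,1]
    - [0.2,0,0,0,0,0,1]
    - [0.2,0,0,0,0,0,1]

```text
clock: 3.53
ee_pos: [0.4544, 0.3195, 0.0559]
ee_rot: [0.597, 0.802, 0.001, 0.0]
wrist_force: [-0.3, 0.0, 2.3]
width: 0.353
grasp_force: 15.0
```

```bash
python3 - <<'E'
from h import *
plan()
print(ctrl.sense()["ft_torque"])
E
```

```text
clock 3.5 at [0.4544 0.3195 0.0559] psi 0.292 q6 0.16 w 0.353 F [-0.3  0.   2.3] g 15.0
[-0.01777142  0.1107893  -0.01347459]
```

>>> step_arm:
  increments:
    - [0.2,0,0,0,0,0,0.2]
    - [0.2,0,0,0,0,0,0.4]
    - [0.2,0,0,0,0,0,0.6]
    - [0.2,0,0,0,0,0,0.8]
    - [0.2,0,0,0,0,0,0.9]
    - [0.2,0,0,0,0,0,1]
    - [0.2,0,0,0,0,0,1]
    - [0.2,0,0,0,0,0,1]

```text
clock: 4.2
ee_pos: [0.4543, 0.3197, 0.0558]
ee_rot: [0.776, 0.63, 0.001, -0.0]
wrist_force: [-0.6, 0.7, 3.6]
width: 0.36
grasp_force: 15.0
```

```bash
python3 - <<'E'
from h import *
print(ctrl.sense()["ft_torque"])
E
```

```text
[ 0.03845561  0.30568959 -0.01268858]
```

>>> step_arm:
  increments:
    - [0.2,0,0,0,0,0,0.2]
    - [0.2,0,0,0,0,0,0.4]
    - [0.2,0,0,0,0,0,0.6]
    - [0.2,0,0,0,0,0,0.8]
    - [0.2,0,0,0,0,0,0.9]
    - [0.2,0,0,0,0,0,1]
    - [0.2,0,0,0,0,0,1]
    - [0.2,0,0,0,0,0,1]

```text
clock: 4.87
ee_pos: [0.4537, 0.3191, 0.0556]
ee_rot: [0.908, 0.418, -0.0, 0.0]
wrist_force: [-1.9, -0.8, 5.7]
width: 0.354
grasp_force: 15.0
```

```bash
python3 - <<'E'
from h import *
print(ctrl.sense()["ft_torque"])
c=cam("side");cv2.imwrite("pics/s1.png",cv2.resize(c["image"][120:260,120:280],None,fx=4,fy=4,interpolation=cv2.INTER_CUBIC))
c=cam("wrist");cv2.imwrite("pics/w2.png",c["image"])
E
```

```text
[-0.1521488   0.4843682   0.05717626]
```

View pics/w2.png

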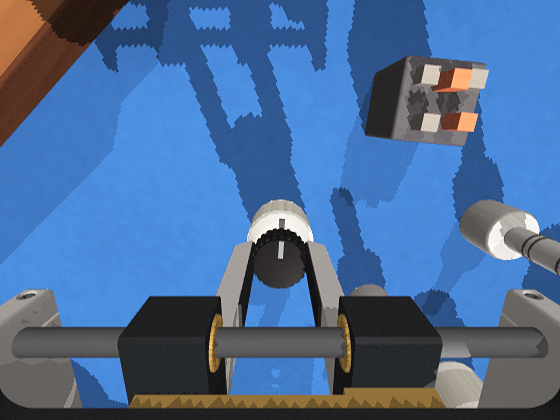

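The rib at (281,245) lines up with the lug at (281,222), and the torque jumped to +0.057 N m, so the cap is home. I'll add a small extra turn, lift, and carry it to the box centre.

>>> step_arm:
  increments:
    - [0.2,0,0,0,0,0,0.1]
    - [0.2,0,0,0,0,0,0.2]
    - [0.2,0,0,0,0,0,0.2]
    - [0.2,0,0,-0.02,0,0,0.2]
    - [0.2,0,0,-0.06,0,0,0.2]
    - [0.2,0,0,-0.14,0,0,0.2]
    - [0.2,0,0,-0.25,0,0,0.2]
    - [0.2,0,0,-0.35,0,0,0.2]
  force: 25

```text
clock: 5.63
ee_pos: [0.4529, 0.3187, 0.1607]
ee_rot: [0.928, 0.372, -0.001, 0.0]
wrist_force: [1.0, 0.6, -4.1]
width: 0.356
grasp_force: 25.0
```

```bash
python3 - <<'E'
from h import *
plan((.5172,-.2955,.185,-.81),(.5172,-.2955,.085,-.81))
print(ctrl.sense()["ft_torque"])
E
```

```text
clock 5.6 at [0.4529 0.3187 0.1607] psi -0.808 q6 1.27 w 0.356 F [ 1.   0.6 -4.1] g 25.0
(0.5172, -0.2955, 0.185, -0.81) n 2 full [-1.2595, 1.6282, -0.0788] [-0.001, 0.005, 0.004]
(0.5172, -0.2955, 0.085, -0.81) n 1 full [0.0, 0.0, 0.3333] [0.0, 0.0, 0.0]
[ 0.02705141  0.05818579 -0.02239743]
```

>>> step_arm:
  increments:
    - [0.2,0,0,-0.13,0,0,0]
    - [0.2,-0.05,0.065,-0.17,0,0,0]
    - [0.2,-0.13,0.17,-0.17,0,0,0]
    - [0.2,-0.21,0.275,-0.17,0,0,0]
    - [0.2,-0.29,0.38,-0.17,0,0,0]
    - [0.2,-0.37,0.485,-0.17,0,0,0]
    - [0.2,-0.45,0.59,-0.17,0,0,0]
    - [0.2,-0.54,0.7,-0.17,0,0,0]

```text
clock: 6.3
ee_pos: [0.481, 0.0548, 0.2113]
ee_rot: [0.928, 0.372, 0.0, 0.0]
wrist_force: [0.7, -0.5, -3.1]
width: 0.353
grasp_force: 25.0
```

>>> step_arm:
  increments:
    - [0.2,-0.08,0.105,0,0,0,0]
    - [0.2,-0.16,0.21,0,0,0,0]
    - [0.2,-0.24,0.31,0,0,0,0]
    - [0.2,-0.32,0.415,0,0,0,0]
    - [0.2,-0.4,0.52,0,0,0,0]
    - [0.2,-0.48,0.62,0,0,0,0]
    - [0.2,-0.55,0.71,0,0,0,0]
    - [0.2,-0.6,0.78,0,0,0,0]

```text
clock: 6.97
ee_pos: [0.512, -0.2402, 0.2111]
ee_rot: [0.929, 0.371, -0.001, 0.0]
wrist_force: [-0.1, 0.4, -3.1]
width: 0.357
grasp_force: 25.0
```

```bash
python3 - <<'E'
from h import *
plan((.5172,-.2955,.07,-.81))
plan((.5172,-.2955,.0645,-.81))
c=cam("top");w=cloud(c)
S=dict(A=(251,203,.088,.022),B=(243,261,.088,.022),C=(304,202,.074,.017),D=(316,270,.074,.017),p=(182,203,.1,.009),q=(181,263,.1,.009))
tops(c,w,S)
E
```

```text
clock 7.0 at [ 0.512  -0.2402  0.2111] psi -0.81 q6 0.22 w 0.357 F [-0.1  0.4 -3.1] g 25.0
(0.5172, -0.2955, 0.07, -0.81) n 1 full [-0.1138, 0.1454, 0.4704] [0.0, 0.002, -0.001]
clock 7.0 at [ 0.512  -0.2402  0.2111] psi -0.81 q6 0.22 w 0.357 F [-0.1  0.4 -3.1] g 25.0
(0.5172, -0.2955, 0.0645, -0.81) n 1 full [-0.1137, 0.1454, 0.4887] [0.0, 0.002, -0.001]
A [0.5821 0.0607] mec 0.5877 0.0612 0.0229 mean [0.5875 0.0613 0.0874] 401
B [0.47   0.0757] mec 0.4706 0.0772 0.0227 mean [0.4707 0.0771 0.0872] 422
C [ 0.5856 -0.0436] mec 0.5902 -0.0449 0.0178 mean [ 0.5897 -0.0448  0.0734] 238
D [ 0.4519 -0.0657] mec 0.4499 -0.0703 0.0178 mean [ 0.45   -0.07    0.0733] 248
p [0.5809 0.192 ] mec 0.5877 0.2094 0.0092 mean [0.587  0.209  0.0991] 69
q [0.4669 0.1916] mec 0.4669 0.2088 0.0091 mean [0.467  0.2082 0.0987] 74
```

>>> step_arm:
  increments:
    - [0.2,-0.06,0.07,0,0,0,0]
    - [0.2,-0.114,0.145,0.05,0,0,0]
    - [0.2,-0.114,0.145,0.15,0,0,0]
    - [0.2,-0.114,0.145,0.25,0,0,0]
    - [0.2,-0.114,0.145,0.35,0,0,0]
    - [0.2,-0.114,0.145,0.42,0,0,0]
    - [0.2,-0.114,0.145,0.46,0,0,0]
    - [0.2,-0.114,0.145,0.47,0,0,0]

```text
clock: 7.68
ee_pos: [0.5159, -0.2904, 0.0671]
ee_rot: [0.928, 0.372, -0.002, -0.003]
wrist_force: [-1.1, 0.1, -3.9]
width: 0.354
grasp_force: 25.0
```

>>> step_arm:
  increments:
    - [0.2,0,0,0,0,0,0]
    - [0.2,0,0,0.005,0,0,0]
    - [0.2,0,0,0.008,0,0,0]
    - [0.2,0,0,0.011,0,0,0]
    - [0.2,0,0,0.014,0,0,0]
    - [0.2,0,0,0.017,0,0,0]
    - [0.2,0,0,0.02,0,0,0]
    - [0.2,0,0,0.02,0,0,0]

```text
clock: 8.35
ee_pos: [0.5179, -0.2921, 0.0641]
ee_rot: [0.928, 0.372, -0.0, -0.0]
wrist_force: [0.5, 0.2, -3.6]
width: 0.355
grasp_force: 25.0
```

>>> step_arm:
  increments:
    - [0.2,-0.009,0.007,0,0,0,0]
    - [0.2,-0.009,0.007,0,0,0,0]
    - [0.2,-0.009,0.007,0,0,0,0]
    - [0.2,-0.009,0.007,0.001,0,0,0]
    - [0.2,-0.009,0.007,0.002,0,0,0]
    - [0.2,-0.009,0.007,0.003,0,0,0]
    - [0.2,-0.009,0.007,0.003,0,0,0]
    - [0.2,-0.009,0.007,0.003,0,0,0]

```text
clock: 9.02
ee_pos: [0.5178, -0.2956, 0.0638]
ee_rot: [0.928, 0.372, 0.0, 0.0]
wrist_force: [-1.4, 1.2, 1.0]
width: 0.353
grasp_force: 25.0
```

Contact: Fz went from −3.6 to +1.0 N. Release and rise.

>>> step_arm:
  increments:
    - [0.45,0,0,0,0,0,0]
    - [0.5,0,0,0,0,0,0]
    - [0.5,0,0,0,0,0,0]
    - [0.5,0,0,0,0,0,0]
    - [0.5,0,0,-0.06,0,0,0]
    - [0.5,0,0,-0.15,0,0,0]
    - [0.6,0,0,-0.26,0,0,0]
    - [0.7,0,0,-0.3,0,0,0]
  force: 15

```text
clock: 9.68
ee_pos: [0.5198, -0.2973, 0.1581]
ee_rot: [0.928, 0.372, 0.002, 0.003]
wrist_force: [0.9, -1.1, -0.2]
width: 0.607
grasp_force: 0.0
```

```bash
python3 - <<'E'
from h import *
plan((.45,-.0703,.125,.1),(.45,-.0703,.055,.1))
E
```

```text
clock 9.7 at [ 0.5198 -0.2973  0.1581] psi -0.809 q6 0.15 w 0.607 F [ 0.9 -1.1 -0.2] g 0.0
(0.45, -0.0703, 0.125, 0.1) n 2 full [0.3538, -0.709, 0.1052] [0.015, 0.005, -1.818]
(0.45, -0.0703, 0.055, 0.1) n 1 full [0.0, 0.0, 0.2333] [0.0, 0.0, 0.0]
```

>>> step_arm:
  increments:
    - [0.7,0.08,-0.15,0,0,0,-0.2]
    - [0.7,0.15,-0.3,0,0,0,-0.4]
    - [0.7,0.25,-0.45,0,0,0,-0.6]
    - [0.7,0.3,-0.58,0,0,0,-0.8]
    - [0.7,0.34,-0.68,0,0,0,-1]
    - [0.7,0.354,-0.709,0,0,0,-1]
    - [0.7,0.354,-0.709,0,0,0,-1]
    - [0.7,0.354,-0.709,0,0,0,-1]

```text
clock: 10.35
ee_pos: [0.4471, -0.0672, 0.153]
ee_rot: [0.807, 0.591, -0.0, 0.0]
wrist_force: [-0.4, -0.8, 0.9]
width: 0.704
grasp_force: 0.0
```

>>> step_arm:
  increments:
    - [0.7,0,0,0.02,0,0,-0.2]
    - [0.7,0,0,0.04,0,0,-0.4]
    - [0.7,0,0,0.06,0,0,-0.6]
    - [0.7,0,0,0.08,0,0,-0.8]
    - [0.7,0,0,0.08,0,0,-0.82]
    - [0.7,0,0,0.08,0,0,-0.82]
    - [0.7,0,0,0.08,0,0,-0.82]
    - [0.7,0,0,0.08,0,0,-0.82]

```text
clock: 11.02
ee_pos: [0.4482, -0.069, 0.1296]
ee_rot: [0.671, 0.741, 0.0, 0.0]
wrist_force: [-1.0, 0.5, -0.1]
width: 0.704
grasp_force: 0.0
```

```bash
cat >> h.py <<'E'
def cap(x,y,h):
    c=cam("wrist");w=cloud(c)
    m=(abs(w[...,2]-h)<.005)&(np.hypot(w[...,0]-x,w[...,1]-y)<.04)
    P=w[m];(a,b),r=cv2.minEnclosingCircle(P[:,:2].astype(np.float32));print("wrist cap",round(a,4),round(b,4),"r",round(r,4),P.mean(0).round(4));return c
E
python3 - <<'E'
from h import *
cap(.45,-.07,.074)
plan((.45,-.0703,.0555,.1))
E
```

```text
wrist cap 0.4485 -0.0692 r 0.0181 [ 0.4483 -0.068   0.0732]
clock 11.1 at [ 0.4481 -0.0689  0.1297] psi 0.099 q6 -0.44 w 0.699 F [-0.3  0.7  1.1] g 0.0
(0.45, -0.0703, 0.0555, 0.1) n 1 full [-0.0053, 0.0057, 0.2473] [0.002, 0.001, -0.001]
```

>>> step_arm:
  increments:
    - [0.7,-0.003,0.003,0.05,0,0,0]
    - [0.7,-0.003,0.003,0.12,0,0,0]
    - [0.7,-0.003,0.003,0.18,0,0,0]
    - [0.7,-0.003,0.003,0.22,0,0,0]
    - [0.7,-0.003,0.003,0.24,0,0,0]
    - [0.7,-0.003,0.003,0.247,0,0,0]
    - [0.2,-0.003,0.003,0.247,0,0,0]
    - [0.2,-0.003,0.003,0.247,0,0,0]
  force: 15

```text
clock: 11.73
ee_pos: [0.4494, -0.0694, 0.0559]
ee_rot: [0.671, 0.742, 0.0, 0.001]
wrist_force: [0.3, -0.2, 0.9]
width: 0.593
grasp_force: 0.0
```

>>> step_arm:
  increments:
    - [0.2,0,0,0,0,0,0]
    - [0.2,0,0,0,0,0,0]
    - [0.2,0,0,0,0,0,0]
    - [0.2,0,0,0,0,0,0.2]
    - [0.2,0,0,0,0,0,0.4]
    - [0.2,0,0,0,0,0,0.6]
    - [0.2,0,0,0,0,0,0.8]
    - [0.2,0,0,0,0,0,1]

```text
clock: 12.4
ee_pos: [0.4493, -0.0695, 0.0557]
ee_rot: [0.835, 0.551, 0.0, 0.001]
wrist_force: [0.7, 0.3, 0.2]
width: 0.357
grasp_force: 15.0
```

>>> step_arm:
  increments:
    - [0.2,0,0,0,0,0,0.2]
    - [0.2,0,0,0,0,0,0.4]
    - [0.2,0,0,0,0,0,0.6]
    - [0.2,0,0,0,0,0,0.8]
    - [0.2,0,0,0,0,0,0.9]
    - [0.2,0,0,0,0,0,1]
    - [0.2,0,0,0,0,0,1]
    - [0.2,0,0,0,0,0,1]

```text
clock: 13.07
ee_pos: [0.4494, -0.0695, 0.0558]
ee_rot: [0.944, 0.33, 0.001, 0.001]
wrist_force: [1.0, -0.5, 0.5]
width: 0.359
grasp_force: 15.0
```

>>> step_arm:
  increments:
    - [0.2,0,0,0,0,0,0.2]
    - [0.2,0,0,0,0,0,0.4]
    - [0.2,0,0,0,0,0,0.6]
    - [0.2,0,0,0,0,0,0.8]
    - [0.2,0,0,0,0,0,0.9]
    - [0.2,0,0,0,0,0,1]
    - [0.2,0,0,0,0,0,1]
    - [0.2,0,0,0,0,0,1]

```text
clock: 13.73
ee_pos: [0.4495, -0.0697, 0.0558]
ee_rot: [0.996, 0.087, 0.001, 0.001]
wrist_force: [1.6, -1.7, 2.2]
width: 0.359
grasp_force: 15.0
```

```bash
python3 - <<'E'
from h import *
plan();print(ctrl.sense()["ft_torque"])
E
```

```text
clock 13.7 at [ 0.4495 -0.0697  0.0558] psi -1.397 q6 1.05 w 0.359 F [ 1.6 -1.7  2.2] g 15.0
[-0.35263375 -0.07480263 -0.00968165]
```

>>> step_arm:
  increments:
    - [0.2,0,0,0,0,0,0.2]
    - [0.2,0,0,0,0,0,0.4]
    - [0.2,0,0,0,0,0,0.6]
    - [0.2,0,0,0,0,0,0.8]
    - [0.2,0,0,0,0,0,0.9]
    - [0.2,0,0,0,0,0,1]
    - [0.2,0,0,0,0,0,1]
    - [0.2,0,0,0,0,0,1]

```text
clock: 14.4
ee_pos: [0.4484, -0.0691, 0.0556]
ee_rot: [0.987, -0.163, -0.0, -0.0]
wrist_force: [-1.0, -0.2, 5.3]
width: 0.359
grasp_force: 15.0
```

```bash
python3 - <<'E'
from h import *
plan();print(ctrl.sense()["ft_torque"])
c=cam("wrist");cv2.imwrite("pics/w3.png",c["image"][180:340,200:360].repeat(3,0).repeat(3,1))
E
```

```text
clock 14.4 at [ 0.4484 -0.0691  0.0556] psi -1.897 q6 1.55 w 0.359 F [-1.  -0.2  5.3] g 15.0
[ 0.02603785  0.42204148 -0.01231652]
```

View pics/w3.png

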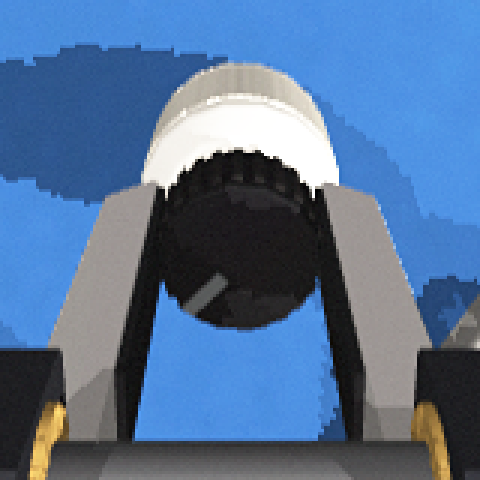

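The wrist view shows the rib at lower left (210,290) of the crop with the lug hidden under the cap. I've turned 2.0 rad against an estimated 1.8, so I'll add another 0.4 for certainty (the jar just spins at the stop), then lift.

>>> step_arm:
  increments:
    - [0.2,0,0,0,0,0,0.2]
    - [0.2,0,0,0,0,0,0.4]
    - [0.2,0,0,0,0,0,0.6]
    - [0.2,0,0,0,0,0,0.8]
    - [0.2,0,0,0,0,0,0.8]
    - [0.2,0,0,-0.02,0,0,0.8]
    - [0.2,0,0,-0.06,0,0,0.8]
    - [0.2,0,0,-0.14,0,0,0.8]
  force: 25

```text
clock: 15.12
ee_pos: [0.4443, -0.0676, 0.0942]
ee_rot: [0.935, -0.355, -0.005, 0.0]
wrist_force: [-0.6, 0.0, -3.2]
width: 0.361
grasp_force: 25.0
```

>>> step_arm:
  increments:
    - [0.2,0,0,-0.1,0,0,0]
    - [0.2,0,0,-0.2,0,0,0]
    - [0.2,0,0,-0.25,0,0,0]
    - [0.2,0,0,-0.25,0,0,0]
    - [0.2,0,0,-0.25,0,0,0]
    - [0.2,0,0,-0.25,0,0,0]
    - [0.2,0,0,-0.25,0,0,0]
    - [0.2,0,0,-0.25,0,0,0]

```text
clock: 15.78
ee_pos: [0.447, -0.0686, 0.1701]
ee_rot: [0.934, -0.356, -0.002, 0.0]
wrist_force: [-0.6, -0.7, -2.8]
width: 0.358
grasp_force: 25.0
```

```bash
python3 - <<'E'
from h import *
plan((.5066,-.3498,.17,-2.0),(.5066,-.3498,.0665,-2.0))
c=cam("side");K=c["mtx"];T=np.linalg.inv(c["W"]);p=T@[.448,-.069,.17,1];u,v=int(K[0,0]*p[0]/p[2]+K[0,2]),int(K[1,1]*p[1]/p[2]+K[1,2])
print(u,v);cv2.imwrite("pics/s3.png",cv2.resize(c["image"][v-40:v+60,u-50:u+50],None,fx=5,fy=5,interpolation=cv2.INTER_CUBIC))
E
```

```text
clock 15.8 at [ 0.447  -0.0686  0.1701] psi -2.299 q6 1.95 w 0.358 F [-0.6 -0.7 -2.8] g 25.0
(0.5066, -0.3498, 0.17, -2.0) n 1 full [0.7721, 0.5676, -0.002] [0.002, 0.009, -0.598]
(0.5066, -0.3498, 0.0665, -2.0) n 1 full [0.0, 0.0, 0.345] [0.0, 0.0, 0.0]
265 220
```

View pics/s3.png

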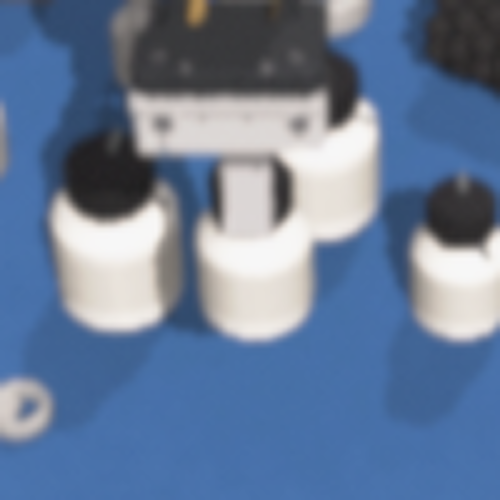

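Nothing decisive there: the lug is hidden behind the finger at (250,200). Carry it to slot D.

>>> step_arm:
  increments:
    - [0.2,0.04,0.03,-0.05,0,0,0.1]
    - [0.2,0.12,0.09,-0.08,0,0,0.2]
    - [0.2,0.22,0.16,-0.08,0,0,0.3]
    - [0.2,0.32,0.235,-0.08,0,0,0.4]
    - [0.2,0.42,0.31,-0.08,0,0,0.5]
    - [0.2,0.52,0.38,-0.08,0,0,0.6]
    - [0.2,0.62,0.455,-0.08,0,0,0.6]
    - [0.2,0.72,0.53,-0.08,0,0,0.6]

```text
clock: 16.5
ee_pos: [0.5036, -0.333, 0.1947]
ee_rot: [0.871, -0.492, -0.001, -0.0]
wrist_force: [1.2, 0.9, -3.0]
width: 0.353
grasp_force: 25.0
```

>>> step_arm:
  increments:
    - [0.2,0,0,0,0,0,0]
    - [0.2,0,0,0,0,0,0]
    - [0.2,0,0,0,0,0,0]
    - [0.2,0,0,0,0,0,0]
    - [0.2,0,0,0,0,0,0]
    - [0.2,0,0,0,0,0,0]
    - [0.2,0,0,0,0,0,0]
    - [0.2,0,0,0,0,0,0]

```text
clock: 17.17
ee_pos: [0.5041, -0.331, 0.1965]
ee_rot: [0.871, -0.491, 0.0, 0.0]
wrist_force: [-1.0, 0.8, -2.5]
width: 0.354
grasp_force: 25.0
```

```bash
python3 - <<'E'
from h import *
plan((.5066,-.3498,.0665,-2.6))
E
```

```text
clock 17.2 at [ 0.5041 -0.331   0.1965] psi -2.598 q6 1.87 w 0.354 F [-1.   0.8 -2.5] g 25.0
(0.5066, -0.3498, 0.0665, -2.6) n 1 full [0.0578, 0.0254, 0.4334] [-0.0, -0.001, 0.004]
```

>>> step_arm:
  increments:
    - [0.2,0.03,0.013,0,0,0,0]
    - [0.2,0.058,0.025,0.05,0,0,0]
    - [0.2,0.058,0.025,0.12,0,0,0]
    - [0.2,0.058,0.025,0.21,0,0,0]
    - [0.2,0.058,0.025,0.3,0,0,0]
    - [0.2,0.058,0.025,0.37,0,0,0]
    - [0.2,0.058,0.025,0.41,0,0,0]
    - [0.2,0.058,0.025,0.43,0,0,0]

```text
clock: 17.83
ee_pos: [0.5052, -0.3505, 0.0644]
ee_rot: [0.871, -0.492, -0.002, 0.0]
wrist_force: [-2.3, -0.1, 5.6]
width: 0.354
grasp_force: 25.0
```

>>> step_arm:
  increments:
    - [0.2,0,0,0,0,0,0]
    - [0.2,0,0,0.002,0,0,0]
    - [0.2,0,0,0.004,0,0,0]
    - [0.2,0,0,0.006,0,0,0]
    - [0.2,0,0,0.008,0,0,0]
    - [0.2,0,0,0.009,0,0,0]
    - [0.2,0,0,0.009,0,0,0]
    - [0.2,0,0,0.009,0,0,0]

```text
clock: 18.5
ee_pos: [0.5067, -0.3505, 0.0649]
ee_rot: [0.871, -0.492, 0.0, 0.0]
wrist_force: [0.2, 0.6, -1.9]
width: 0.356
grasp_force: 25.0
```

>>> step_arm:
  increments:
    - [0.2,0,0,0.001,0,0,0]
    - [0.2,0,0,0.002,0,0,0]
    - [0.2,0,0,0.003,0,0,0]
    - [0.2,0,0,0.003,0,0,0]
    - [0.2,0,0,0.004,0,0,0]
    - [0.2,0,0,0.004,0,0,0]
    - [0.2,0,0,0.004,0,0,0]
    - [0.2,0,0,0.004,0,0,0]

```text
clock: 19.17
ee_pos: [0.5072, -0.3512, 0.0644]
ee_rot: [0.871, -0.492, 0.001, 0.0]
wrist_force: [-1.0, -0.2, 5.4]
width: 0.356
grasp_force: 25.0
```

>>> step_arm:
  increments:
    - [0.4,0,0,0,0,0,0]
    - [0.5,0,0,0,0,0,0]
    - [0.5,0,0,0,0,0,0]
    - [0.5,0,0,0,0,0,0]
    - [0.5,0,0,-0.06,0,0,0]
    - [0.5,0,0,-0.15,0,0,0]
    - [0.5,0,0,-0.25,0,0,0]
    - [0.7,0,0,-0.32,0,0,0]
  force: 15

```text
clock: 19.83
ee_pos: [0.5069, -0.3506, 0.1611]
ee_rot: [0.871, -0.492, 0.001, 0.0]
wrist_force: [0.2, -0.2, 0.6]
width: 0.541
grasp_force: 0.0
```

>>> step_arm:
  increments:
    - [0.7,0,0,0,0,0,-0.25]
    - [0.7,0,0,0,0,0,-0.5]
    - [0.7,0,0,0,0,0,-0.75]
    - [0.7,0,0,0,0,0,-1]
    - [0.7,0,0,0,0,0,-1]
    - [0.7,0,0,0,0,0,-1]
    - [0.7,0,0,0,0,0,-1]
    - [0.7,0,0,0,0,0,-1]

```text
clock: 20.5
ee_pos: [0.5064, -0.3502, 0.159]
ee_rot: [0.965, -0.262, -0.0, -0.0]
wrist_force: [-0.0, -0.5, -0.8]
width: 0.702
grasp_force: 0.0
```

>>> step_arm:
  increments:
    - [0.7,0,0,0,0,0,-0.25]
    - [0.7,0,0,0,0,0,-0.5]
    - [0.7,0,0,0,0,0,-0.75]
    - [0.7,0,0,0,0,0,-1]
    - [0.7,0,0,0,0,0,-1]
    - [0.7,0,0,0,0,0,-1]
    - [0.7,0,0,0,0,0,-1]
    - [0.7,0,0,0,0,0,-1]

```text
clock: 21.17
ee_pos: [0.5065, -0.3503, 0.1592]
ee_rot: [1.0, -0.015, -0.0, -0.0]
wrist_force: [0.3, 0.2, 0.4]
width: 0.7
grasp_force: 0.0
```

>>> step_arm:
  increments:
    - [0.7,0,0,0,0,0,-0.25]
    - [0.7,0,0,0,0,0,-0.5]
    - [0.7,0,0,0,0,0,-0.75]
    - [0.7,0,0,0,0,0,-1]
    - [0.7,0,0,0,0,0,-1]
    - [0.7,0,0,0,0,0,-1]
    - [0.7,0,0,0,0,0,-1]
    - [0.7,0,0,0,0,0,-1]

```text
clock: 21.83
ee_pos: [0.5065, -0.3504, 0.1593]
ee_rot: [0.973, 0.233, 0.0, 0.0]
wrist_force: [0.7, 0.1, -0.4]
width: 0.699
grasp_force: 0.0
```

```bash
python3 - <<'E'
from h import *
plan((.59,-.0449,.13,-.1))
E
```

```text
clock 21.8 at [ 0.5065 -0.3504  0.1593] psi -1.101 q6 0.36 w 0.699 F [ 0.7  0.1 -0.4] g 0.0
(0.59, -0.0449, 0.13, -0.1) n 3 full [0.7089, -0.782, 0.0975] [0.0, 0.0, -2.002]
```

>>> step_arm:
  increments:
    - [0.7,0.08,-0.09,0,0,0,-0.2]
    - [0.7,0.18,-0.2,0,0,0,-0.4]
    - [0.7,0.27,-0.3,0,0,0,-0.6]
    - [0.7,0.36,-0.4,0,0,0,-0.8]
    - [0.7,0.45,-0.5,0,0,0,-1]
    - [0.7,0.54,-0.6,0,0,0,-1]
    - [0.7,0.63,-0.7,0,0,0,-1]
    - [0.7,0.709,-0.782,0,0,0,-1]

```text
clock: 22.5
ee_pos: [0.5896, -0.0419, 0.1595]
ee_rot: [0.884, 0.467, 0.0, -0.0]
wrist_force: [0.3, -0.1, 0.0]
width: 0.697
grasp_force: 0.0
```

>>> step_arm:
  increments:
    - [0.7,0,0,0.03,0,0,-0.2]
    - [0.7,0,0,0.06,0,0,-0.4]
    - [0.7,0,0,0.09,0,0,-0.6]
    - [0.7,0,0,0.09,0,0,-0.8]
    - [0.7,0,0,0.09,0,0,-1]
    - [0.7,0,0,0.09,0,0,-1]
    - [0.7,0,0,0.09,0,0,-1]
    - [0.7,0,0,0.09,0,0,-1]

```text
clock: 23.17
ee_pos: [0.5895, -0.0448, 0.1325]
ee_rot: [0.742, 0.67, 0.0, 0.0]
wrist_force: [-0.4, 0.8, 0.1]
width: 0.701
grasp_force: 0.0
```

```bash
python3 - <<'E'
from h import *
cap(.59,-.045,.074)
plan((.5895,-.0445,.0555,-.1))
# top view check of box
c=cam("top");im=c["image"];cv2.imwrite("pics/t2.png",cv2.resize(im[170:300,350:500],None,fx=4,fy=4,interpolation=cv2.INTER_CUBIC))
E
```

```text
wrist cap 0.5888 -0.0436 r 0.0181 [ 0.5887 -0.0426  0.0732]
clock 23.2 at [ 0.5895 -0.0448  0.1325] psi -0.101 q6 -0.12 w 0.7 F [ 0.6 -0.4  0.6] g 0.0
(0.5895, -0.0445, 0.0555, -0.1) n 1 full [0.001, -0.0001, 0.2565] [0.001, 0.0, -0.003]
```

View pics/t2.png

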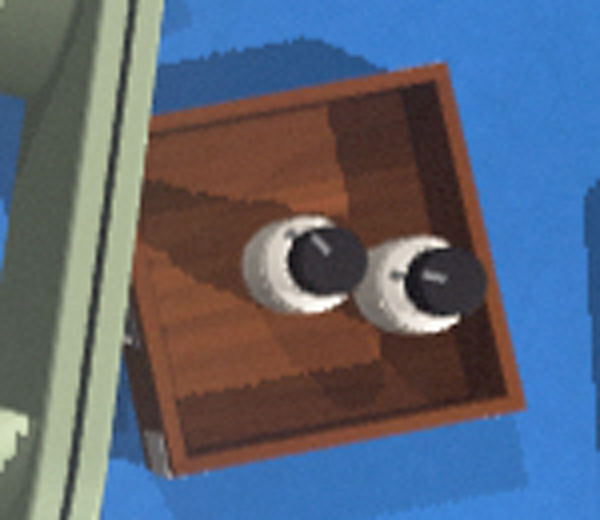

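Both boxed jars stand upright. Jar E's rib (320,243) points at its lug (290,235), and jar D's rib (435,277) at its lug (397,275), so both are home. Now jar C.

>>> step_arm:
  increments:
    - [0.7,0.001,0,0.05,0,0,0]
    - [0.7,0.001,0,0.12,0,0,0]
    - [0.7,0.001,0,0.18,0,0,0]
    - [0.7,0.001,0,0.22,0,0,0]
    - [0.7,0.001,0,0.245,0,0,0]
    - [0.7,0.001,0,0.255,0,0,0]
    - [0.2,0.001,0,0.255,0,0,0]
    - [0.2,0.001,0,0.255,0,0,0]
  force: 15

```text
clock: 23.93
ee_pos: [0.5901, -0.0446, 0.0565]
ee_rot: [0.741, 0.671, 0.0, 0.001]
wrist_force: [0.3, -0.1, -0.8]
width: 0.594
grasp_force: 0.0
```

>>> step_arm:
  increments:
    - [0.2,0,0,0,0,0,0]
    - [0.2,0,0,0,0,0,0]
    - [0.2,0,0,0,0,0,0]
    - [0.2,0,0,0,0,0,0.2]
    - [0.2,0,0,0,0,0,0.4]
    - [0.2,0,0,0,0,0,0.6]
    - [0.2,0,0,0,0,0,0.8]
    - [0.2,0,0,0,0,0,1]

```text
clock: 24.6
ee_pos: [0.5899, -0.0445, 0.0566]
ee_rot: [0.885, 0.465, 0.001, 0.0]
wrist_force: [-0.2, 1.0, 1.4]
width: 0.358
grasp_force: 15.0
```

>>> step_arm:
  increments:
    - [0.2,0,0,0,0,0,0.2]
    - [0.2,0,0,0,0,0,0.4]
    - [0.2,0,0,0,0,0,0.6]
    - [0.2,0,0,0,0,0,0.8]
    - [0.2,0,0,0,0,0,0.9]
    - [0.2,0,0,0,0,0,1]
    - [0.2,0,0,0,0,0,1]
    - [0.2,0,0,0,0,0,1]

```text
clock: 25.27
ee_pos: [0.5899, -0.0444, 0.0565]
ee_rot: [0.972, 0.234, 0.001, 0.0]
wrist_force: [-1.3, 0.7, 3.2]
width: 0.358
grasp_force: 15.0
```

>>> step_arm:
  increments:
    - [0.2,0,0,0,0,0,0.2]
    - [0.2,0,0,0,0,0,0.4]
    - [0.2,0,0,0,0,0,0.6]
    - [0.2,0,0,0,0,0,0.8]
    - [0.2,0,0,0,0,0,0.9]
    - [0.2,0,0,0,0,0,1]
    - [0.2,0,0,0,0,0,1]
    - [0.2,0,0,0,0,0,1]

```text
clock: 25.93
ee_pos: [0.5899, -0.0443, 0.0565]
ee_rot: [1.0, -0.013, 0.001, -0.0]
wrist_force: [-1.5, 1.4, 4.6]
width: 0.358
grasp_force: 15.0
```

>>> step_arm:
  increments:
    - [0.2,0,0,0,0,0,0.2]
    - [0.2,0,0,0,0,0,0.4]
    - [0.2,0,0,0,0,0,0.6]
    - [0.2,0,0,0,0,0,0.8]
    - [0.2,0,0,0,0,0,0.9]
    - [0.2,0,0,0,0,0,1]
    - [0.2,0,0,0,0,0,1]
    - [0.2,0,0,0,0,0,1]

```text
clock: 26.6
ee_pos: [0.5899, -0.0443, 0.0565]
ee_rot: [0.966, -0.26, 0.0, -0.0]
wrist_force: [-1.8, 1.7, 5.7]
width: 0.356
grasp_force: 15.0
```

>>> step_arm:
  increments:
    - [0.2,0,0,0,0,0,0.2]
    - [0.2,0,0,0,0,0,0.4]
    - [0.2,0,0,0,0,0,0.6]
    - [0.2,0,0,0,0,0,0.8]
    - [0.2,0,0,0,0,0,0.9]
    - [0.2,0,0,0,0,0,1]
    - [0.2,0,0,0,0,0,1]
    - [0.2,0,0,0,0,0,1]

```text
clock: 27.27
ee_pos: [0.5902, -0.0445, 0.0565]
ee_rot: [0.871, -0.49, 0.001, -0.0]
wrist_force: [-0.2, 2.1, 4.7]
width: 0.356
grasp_force: 15.0
```

```bash
python3 - <<'E'
from h import *
plan()
c=cam("wrist");cv2.imwrite("pics/w4.png",c["image"][180:340,200:360].repeat(3,0).repeat(3,1))
E
```

```text
clock 27.3 at [ 0.5902 -0.0445  0.0565] psi -2.596 q6 2.37 w 0.356 F [-0.2  2.1  4.7] g 15.0
```

View pics/w4.png

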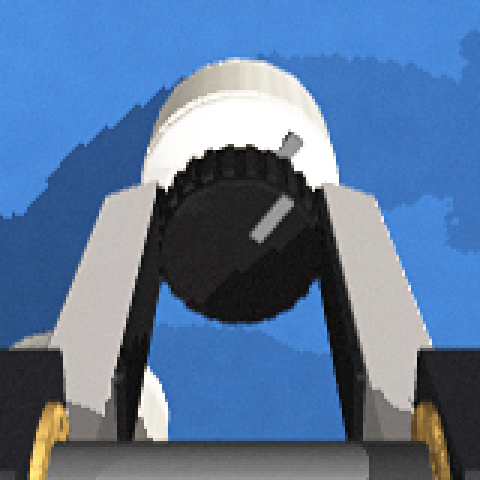

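Rib (272,220) and lug (290,145) are aligned in the crop. Small extra turn, then lift.

>>> step_arm:
  increments:
    - [0.2,0,0,0,0,0,0.2]
    - [0.2,0,0,0,0,0,0.3]
    - [0.2,0,0,0,0,0,0.3]
    - [0.2,0,0,-0.02,0,0,0.3]
    - [0.2,0,0,-0.06,0,0,0.3]
    - [0.2,0,0,-0.14,0,0,0.3]
    - [0.2,0,0,-0.24,0,0,0.3]
    - [0.2,0,0,-0.34,0,0,0.3]
  force: 25

```text
clock: 27.98
ee_pos: [0.5876, -0.0441, 0.1574]
ee_rot: [0.832, -0.555, -0.002, 0.001]
wrist_force: [0.8, 0.6, -2.8]
width: 0.352
grasp_force: 25.0
```

>>> step_arm:
  increments:
    - [0.2,0,0,-0.05,0,0,0]
    - [0.2,0,0,-0.06,0,0,0]
    - [0.2,0,0,-0.06,0,0,0]
    - [0.2,0,0,-0.06,0,0,0]
    - [0.2,0,0,-0.06,0,0,0]
    - [0.2,0,0,-0.06,0,0,0]
    - [0.2,0,0,-0.06,0,0,0]
    - [0.2,0,0,-0.06,0,0,0]

```text
clock: 28.65
ee_pos: [0.5887, -0.0443, 0.1745]
ee_rot: [0.831, -0.556, -0.001, 0.0]
wrist_force: [0.0, -0.3, -2.9]
width: 0.355
grasp_force: 25.0
```

```bash
python3 - <<'E'
from h import *
plan((.5279,-.2411,.185,-2.75))
c=cam("top");w=cloud(c)
tops(c,w,dict(E=(431,237,.082,.017),D=(459,241,.082,.017),A=(251,203,.088,.022),B=(243,261,.088,.022)))
E
```

```text
clock 28.6 at [ 0.5887 -0.0443  0.1745] psi -2.749 q6 2.53 w 0.355 F [ 0.  -0.3 -2.9] g 25.0
(0.5279, -0.2411, 0.185, -2.75) n 1 full [0.5285, 0.4385, -0.0347] [0.004, 0.002, 0.002]
E [ 0.515  -0.2913] mec 0.5195 -0.295 0.0183 mean [ 0.5187 -0.2947  0.0816] 252
D [ 0.507  -0.3462] mec 0.5073 -0.3405 0.0306 mean [ 0.5084 -0.3524  0.0815] 267
A [0.5821 0.0607] mec 0.5877 0.0615 0.0229 mean [0.5875 0.0619 0.0874] 394
B [0.47   0.0757] mec 0.4712 0.0783 0.0223 mean [0.472  0.0823 0.0873] 303
```

>>> step_arm:
  increments:
    - [0.2,0.05,0.04,-0.03,0,0,0]
    - [0.2,0.13,0.105,-0.035,0,0,0]
    - [0.2,0.22,0.18,-0.035,0,0,0]
    - [0.2,0.31,0.255,-0.035,0,0,0]
    - [0.2,0.4,0.33,-0.035,0,0,0]
    - [0.2,0.47,0.39,-0.035,0,0,0]
    - [0.2,0.515,0.425,-0.035,0,0,0]
    - [0.2,0.528,0.438,-0.035,0,0,0]

```text
clock: 29.37
ee_pos: [0.5277, -0.2441, 0.1862]
ee_rot: [0.83, -0.557, 0.0, 0.001]
wrist_force: [0.8, 0.6, -2.7]
width: 0.355
grasp_force: 25.0
```

>>> step_arm:
  increments:
    - [0.2,0,0,0,0,0,0]
    - [0.2,0,0,0.05,0,0,0]
    - [0.2,0,0,0.13,0,0,0]
    - [0.2,0,0,0.22,0,0,0]
    - [0.2,0,0,0.29,0,0,0]
    - [0.2,0,0,0.34,0,0,0]
    - [0.2,0,0,0.37,0,0,0]
    - [0.2,0,0,0.38,0,0,0]

```text
clock: 30.03
ee_pos: [0.5278, -0.2388, 0.0702]
ee_rot: [0.832, -0.555, -0.002, -0.0]
wrist_force: [-0.2, 0.3, -4.3]
width: 0.357
grasp_force: 25.0
```

```bash
python3 - <<'E'
from h import *
plan((.5279,-.2411,.0655,-2.75))
E
```

```text
clock 30.0 at [ 0.5278 -0.2388  0.0702] psi -2.747 q6 2.17 w 0.357 F [-0.2  0.3 -4.3] g 25.0
(0.5279, -0.2411, 0.0655, -2.75) n 1 full [0.0073, 0.0026, 0.0158] [0.004, 0.007, 0.005]
```

>>> step_arm:
  increments:
    - [0.2,0,0,0.004,0,0,0]
    - [0.2,0,0,0.008,0,0,0]
    - [0.2,0,0,0.012,0,0,0]
    - [0.2,0,0,0.015,0,0,0]
    - [0.2,0,0,0.017,0,0,0]
    - [0.2,0,0,0.019,0,0,0]
    - [0.2,0,0,0.02,0,0,0]
    - [0.2,0,0,0.02,0,0,0]

```text
clock: 30.7
ee_pos: [0.5286, -0.2411, 0.0663]
ee_rot: [0.831, -0.556, 0.0, -0.0]
wrist_force: [-0.0, -0.3, -2.8]
width: 0.356
grasp_force: 25.0
```

>>> step_arm:
  increments:
    - [0.2,0,0,0.001,0,0,0]
    - [0.2,0,0,0.002,0,0,0]
    - [0.2,0,0,0.003,0,0,0]
    - [0.2,0,0,0.003,0,0,0]
    - [0.2,0,0,0.003,0,0,0]
    - [0.2,0,0,0.003,0,0,0]
    - [0.2,0,0,0.003,0,0,0]
    - [0.2,0,0,0.003,0,0,0]

```text
clock: 31.37
ee_pos: [0.5286, -0.241, 0.0654]
ee_rot: [0.831, -0.556, 0.0, -0.0]
wrist_force: [0.4, -0.2, -2.3]
width: 0.357
grasp_force: 25.0
```

>>> step_arm:
  increments:
    - [0.2,0,0,0.001,0,0,0]
    - [0.2,0,0,0.002,0,0,0]
    - [0.2,0,0,0.003,0,0,0]
    - [0.2,0,0,0.004,0,0,0]
    - [0.2,0,0,0.004,0,0,0]
    - [0.2,0,0,0.004,0,0,0]
    - [0.2,0,0,0.004,0,0,0]
    - [0.2,0,0,0.004,0,0,0]

```text
clock: 32.03
ee_pos: [0.5287, -0.2411, 0.0646]
ee_rot: [0.831, -0.556, 0.0, 0.0]
wrist_force: [-1.0, 1.6, 1.0]
width: 0.355
grasp_force: 25.0
```

>>> step_arm:
  increments:
    - [0.4,0,0,0,0,0,0]
    - [0.5,0,0,0,0,0,0]
    - [0.5,0,0,0,0,0,0]
    - [0.5,0,0,0,0,0,0]
    - [0.5,0,0,-0.06,0,0,0]
    - [0.5,0,0,-0.15,0,0,0]
    - [0.5,0,0,-0.25,0,0,0]
    - [0.7,0,0,-0.34,0,0,0]
  force: 15

```text
clock: 32.7
ee_pos: [0.5285, -0.241, 0.1673]
ee_rot: [0.831, -0.556, -0.0, -0.0]
wrist_force: [0.5, 0.0, -0.1]
width: 0.541
grasp_force: 0.0
```

>>> step_arm:
  increments:
    - [0.8,0,0,0,0,0,-0.25]
    - [0.8,0,0,0,0,0,-0.5]
    - [0.8,0,0,0,0,0,-0.75]
    - [0.8,0,0,0,0,0,-1]
    - [0.8,0,0,0,0,0,-1]
    - [0.8,0,0,0,0,0,-1]
    - [0.8,0,0,0,0,0,-1]
    - [0.8,0,0,0,0,0,-1]

```text
clock: 33.37
ee_pos: [0.5286, -0.241, 0.166]
ee_rot: [0.943, -0.333, -0.0, -0.0]
wrist_force: [-0.2, 0.8, 1.0]
width: 0.796
grasp_force: 0.0
```

>>> step_arm:
  increments:
    - [0.8,0,0,0,0,0,-0.25]
    - [0.8,0,0,0,0,0,-0.5]
    - [0.8,0,0,0,0,0,-0.75]
    - [0.8,0,0,0,0,0,-1]
    - [0.8,0,0,0,0,0,-1]
    - [0.8,0,0,0,0,0,-1]
    - [0.8,0,0,0,0,0,-1]
    - [0.8,0,0,0,0,0,-1]

```text
clock: 34.03
ee_pos: [0.5286, -0.241, 0.1661]
ee_rot: [0.996, -0.09, 0.0, -0.0]
wrist_force: [-1.0, -0.6, -0.1]
width: 0.799
grasp_force: 0.0
```

>>> step_arm:
  increments:
    - [0.8,0,0,0,0,0,-0.25]
    - [0.8,0,0,0,0,0,-0.5]
    - [0.8,0,0,0,0,0,-0.75]
    - [0.8,0,0,0,0,0,-1]
    - [0.8,0,0,0,0,0,-1]
    - [0.8,0,0,0,0,0,-1]
    - [0.8,0,0,0,0,0,-1]
    - [0.8,0,0,0,0,0,-1]

```text
clock: 34.7
ee_pos: [0.5286, -0.241, 0.1661]
ee_rot: [0.987, 0.159, -0.0, 0.0]
wrist_force: [-0.5, -0.5, 0.8]
width: 0.803
grasp_force: 0.0
```

```bash
python3 - <<'E'
from h import *
plan((.5877,.0613,.145,-.25))
E
```

```text
clock 34.7 at [ 0.5286 -0.241   0.1661] psi -1.251 q6 0.67 w 0.803 F [-0.5 -0.5  0.8] g 0.0
(0.5877, 0.0613, 0.145, -0.25) n 3 full [0.5038, -0.8948, 0.0705] [0.0, 0.0, -2.002]
```

>>> step_arm:
  increments:
    - [0.8,0.06,-0.11,0,0,0,-0.2]
    - [0.8,0.12,-0.22,0,0,0,-0.4]
    - [0.8,0.19,-0.34,0,0,0,-0.6]
    - [0.8,0.26,-0.46,0,0,0,-0.8]
    - [0.8,0.33,-0.58,0,0,0,-1]
    - [0.8,0.39,-0.7,0,0,0,-1]
    - [0.8,0.45,-0.81,0,0,0,-1]
    - [0.8,0.504,-0.895,0,0,0,-1]

```text
clock: 35.37
ee_pos: [0.5869, 0.0646, 0.1663]
ee_rot: [0.917, 0.399, 0.0, -0.0]
wrist_force: [-0.5, -0.7, 0.3]
width: 0.801
grasp_force: 0.0
```

>>> step_arm:
  increments:
    - [0.8,0,0,0.02,0,0,-0.2]
    - [0.8,0,0,0.04,0,0,-0.4]
    - [0.8,0,0,0.06,0,0,-0.6]
    - [0.8,0,0,0.07,0,0,-0.8]
    - [0.8,0,0,0.07,0,0,-1]
    - [0.8,0,0,0.07,0,0,-1]
    - [0.8,0,0,0.07,0,0,-1]
    - [0.8,0,0,0.07,0,0,-1]

```text
clock: 36.03
ee_pos: [0.5873, 0.0615, 0.1454]
ee_rot: [0.79, 0.613, 0.0, 0.0]
wrist_force: [0.3, 0.7, 0.9]
width: 0.804
grasp_force: 0.0
```

```bash
python3 - <<'E'
from h import *
c=cap(.588,.061,.088)
plan((.5872,.0617,.0675,-.25))
E
```

```text
wrist cap 0.5863 0.0623 r 0.0231 [0.5866 0.0638 0.0873]
clock 36.1 at [0.5873 0.0615 0.1454] psi -0.251 q6 0.21 w 0.798 F [-0.4  0.6 -0.4] g 0.0
(0.5872, 0.0617, 0.0675, -0.25) n 1 full [0.0006, -0.0005, 0.2596] [0.001, -0.0, -0.003]
```

>>> step_arm:
  increments:
    - [0.8,0,0,0.05,0,0,0]
    - [0.8,0,0,0.12,0,0,0]
    - [0.8,0,0,0.18,0,0,0]
    - [0.8,0,0,0.22,0,0,0]
    - [0.8,0,0,0.247,0,0,0]
    - [0.8,0,0,0.258,0,0,0]
    - [0.3,0,0,0.258,0,0,0]
    - [0.3,0,0,0.258,0,0,0]
  force: 15

```text
clock: 36.75
ee_pos: [0.5878, 0.0615, 0.0685]
ee_rot: [0.79, 0.614, 0.0, 0.0]
wrist_force: [0.6, -0.2, -0.6]
width: 0.695
grasp_force: 0.0
```

>>> step_arm:
  increments:
    - [0.3,0,0,0,0,0,0]
    - [0.3,0,0,0,0,0,0]
    - [0.3,0,0,0,0,0,0]
    - [0.3,0,0,0,0,0,0.2]
    - [0.3,0,0,0,0,0,0.4]
    - [0.3,0,0,0,0,0,0.6]
    - [0.3,0,0,0,0,0,0.8]
    - [0.3,0,0,0,0,0,1]

```text
clock: 37.42
ee_pos: [0.5874, 0.0616, 0.0686]
ee_rot: [0.918, 0.397, 0.0, 0.0]
wrist_force: [-1.4, 0.3, 1.4]
width: 0.462
grasp_force: 15.0
```

>>> step_arm:
  increments:
    - [0.3,0,0,0,0,0,0.2]
    - [0.3,0,0,0,0,0,0.4]
    - [0.3,0,0,0,0,0,0.6]
    - [0.3,0,0,0,0,0,0.8]
    - [0.3,0,0,0,0,0,0.9]
    - [0.3,0,0,0,0,0,1]
    - [0.3,0,0,0,0,0,1]
    - [0.3,0,0,0,0,0,1]

```text
clock: 38.08
ee_pos: [0.5874, 0.0618, 0.0686]
ee_rot: [0.987, 0.161, 0.0, -0.0]
wrist_force: [-1.8, 1.6, 3.7]
width: 0.463
grasp_force: 15.0
```

>>> step_arm:
  increments:
    - [0.3,0,0,0,0,0,0.2]
    - [0.3,0,0,0,0,0,0.4]
    - [0.3,0,0,0,0,0,0.6]
    - [0.3,0,0,0,0,0,0.8]
    - [0.3,0,0,0,0,0,0.9]
    - [0.3,0,0,0,0,0,1]
    - [0.3,0,0,0,0,0,1]
    - [0.3,0,0,0,0,0,1]

```text
clock: 38.75
ee_pos: [0.5874, 0.0619, 0.0686]
ee_rot: [0.996, -0.088, 0.0, -0.0]
wrist_force: [-2.2, 2.3, 4.9]
width: 0.462
grasp_force: 15.0
```

>>> step_arm:
  increments:
    - [0.3,0,0,0,0,0,0.2]
    - [0.3,0,0,0,0,0,0.4]
    - [0.3,0,0,0,0,0,0.6]
    - [0.3,0,0,0,0,0,0.8]
    - [0.3,0,0,0,0,0,0.9]
    - [0.3,0,0,0,0,0,1]
    - [0.3,0,0,0,0,0,1]
    - [0.3,0,0,0,0,0,1]

```text
clock: 39.42
ee_pos: [0.5874, 0.0621, 0.0686]
ee_rot: [0.943, -0.332, 0.0, -0.001]
wrist_force: [-2.6, 1.8, 5.3]
width: 0.468
grasp_force: 15.0
```

>>> step_arm:
  increments:
    - [0.3,0,0,0,0,0,0.2]
    - [0.3,0,0,0,0,0,0.4]
    - [0.3,0,0,0,0,0,0.6]
    - [0.3,0,0,0,0,0,0.6]
    - [0.3,0,0,0,0,0,0.6]
    - [0.3,0,0,0,0,0,0.6]
    - [0.3,0,0,0,0,0,0.6]
    - [0.3,0,0,0,0,0,0.6]

```text
clock: 40.08
ee_pos: [0.5882, 0.0611, 0.0685]
ee_rot: [0.883, -0.469, 0.001, -0.0]
wrist_force: [-0.1, -1.1, 6.3]
width: 0.461
grasp_force: 15.0
```

```bash
python3 - <<'E'
from h import *
plan();print(ctrl.sense()["ft_torque"])
c=cam("wrist");cv2.imwrite("pics/w5.png",c["image"][180:340,200:360].repeat(3,0).repeat(3,1))
E
```

```text
clock 40.1 at [0.5882 0.0611 0.0685] psi -2.547 q6 2.5 w 0.461 F [-0.1 -1.1  6.3] g 15.0
[-0.19985476  0.06399867  0.00026931]
```

View pics/w5.png

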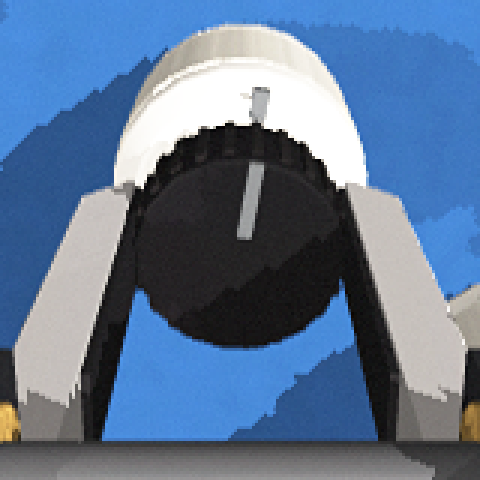

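Jar A's rib (250,200) and lug (260,100) are in line, so it's home. Lift and carry to slot A.

>>> step_arm:
  increments:
    - [0.3,0,0,0,0,0,0]
    - [0.3,0,0,0,0,0,0]
    - [0.3,0,0,-0.02,0,0,0]
    - [0.3,0,0,-0.06,0,0,0]
    - [0.3,0,0,-0.14,0,0,0]
    - [0.3,0,0,-0.24,0,0,0]
    - [0.3,0,0,-0.34,0,0,0]
    - [0.3,0,0,-0.42,0,0,0]
  force: 30

```text
clock: 40.8
ee_pos: [0.5865, 0.0617, 0.1953]
ee_rot: [0.883, -0.469, -0.0, 0.0]
wrist_force: [1.9, 0.0, -2.9]
width: 0.462
grasp_force: 30.0
```

>>> step_arm:
  increments:
    - [0.3,0,0,0,0,0,0]
    - [0.3,0,0,0,0,0,0]
    - [0.3,0,0,0,0,0,0]
    - [0.3,0,0,0,0,0,0]
    - [0.3,0,0,0,0,0,0]
    - [0.3,0,0,0,0,0,0]
    - [0.3,0,0,0,0,0,0]
    - [0.3,0,0,0,0,0,0]

```text
clock: 41.47
ee_pos: [0.5868, 0.0615, 0.193]
ee_rot: [0.883, -0.47, -0.001, 0.0]
wrist_force: [-1.5, 0.5, -4.4]
width: 0.463
grasp_force: 30.0
```

```bash
python3 - <<'E'
from h import *
plan((.4664,-.2593,.20,-2.3),(.4664,-.2593,.0785,-2.3))
E
```

```text
clock 41.5 at [0.5868 0.0615 0.193 ] psi -2.549 q6 2.51 w 0.463 F [-1.5  0.5 -4.4] g 30.0
(0.4664, -0.2593, 0.2, -2.3) n 1 full [0.6629, 0.9301, -0.0229] [0.002, 0.002, -0.498]
(0.4664, -0.2593, 0.0785, -2.3) n 1 full [0.0, 0.0, 0.405] [0.0, 0.0, 0.0]
```

>>> step_arm:
  increments:
    - [0.3,0.05,0.07,-0.02,0,0,-0.1]
    - [0.3,0.12,0.17,-0.023,0,0,-0.2]
    - [0.3,0.2,0.28,-0.023,0,0,-0.3]
    - [0.3,0.28,0.39,-0.023,0,0,-0.4]
    - [0.3,0.36,0.5,-0.023,0,0,-0.5]
    - [0.3,0.44,0.61,-0.023,0,0,-0.5]
    - [0.3,0.52,0.72,-0.023,0,0,-0.5]
    - [0.3,0.59,0.83,-0.023,0,0,-0.5]

```text
clock: 42.13
ee_pos: [0.4787, -0.2265, 0.201]
ee_rot: [0.934, -0.356, 0.001, 0.0]
wrist_force: [0.5, -0.2, -3.3]
width: 0.459
grasp_force: 30.0
```

>>> step_arm:
  increments:
    - [0.3,0,0,0,0,0,0]
    - [0.3,0,0,0,0,0,0]
    - [0.3,0,0,0,0,0,0]
    - [0.3,0,0,0,0,0,0]
    - [0.3,0,0,0,0,0,0]
    - [0.3,0,0,0,0,0,0]
    - [0.3,0,0,0,0,0,0]
    - [0.3,0,0,0,0,0,0]

```text
clock: 42.8
ee_pos: [0.4797, -0.2236, 0.2006]
ee_rot: [0.935, -0.355, -0.0, 0.0]
wrist_force: [0.3, 0.3, -3.4]
width: 0.46
grasp_force: 30.0
```

```bash
python3 - <<'E'
from h import *
plan((.4664,-.2593,.20,-2.3))
c=cam("top");w=cloud(c)
tops(c,w,dict(B=(243,261,.088,.022),p=(180,203,.1,.009),q=(179,263,.1,.009)))
E
```

```text
clock 42.8 at [ 0.4797 -0.2236  0.2006] psi -2.298 q6 1.7 w 0.46 F [ 0.3  0.3 -3.4] g 30.0
(0.4664, -0.2593, 0.2, -2.3) n 1 full [0.0458, 0.1184, 0.0021] [0.0, 0.0, 0.005]
B [0.47   0.0757] mec 0.4705 0.0772 0.0228 mean [0.4708 0.077  0.0873] 421
p [0.5809 0.1958] mec 0.0 0.0 0.0 mean [nan nan nan] 0
q [0.4669 0.1953] mec 0.4668 0.2086 0.009 mean [0.467  0.2082 0.0989] 73h.py:28: RuntimeWarning: Mean of empty slice.
  out[n]=(cx,cy); print(n,g.round(4),"mec",round(cx,4),round(cy,4),round(rr,4),"mean",P.mean(0).round(4),len(P))
  ret = um.true_divide(
```

Plug p has been knocked; I'll find it again later. Lower jar A.

>>> step_arm:
  increments:
    - [0.3,0.02,0.06,0,0,0,0]
    - [0.3,0.046,0.118,0,0,0,0]
    - [0.3,0.046,0.118,0.05,0,0,0]
    - [0.3,0.046,0.118,0.13,0,0,0]
    - [0.3,0.046,0.118,0.22,0,0,0]
    - [0.3,0.046,0.118,0.3,0,0,0]
    - [0.3,0.046,0.118,0.36,0,0,0]
    - [0.3,0.046,0.118,0.39,0,0,0]

```text
clock: 43.52
ee_pos: [0.4643, -0.2585, 0.0807]
ee_rot: [0.934, -0.356, -0.003, -0.001]
wrist_force: [-0.8, 0.7, -3.4]
width: 0.461
grasp_force: 30.0
```

>>> step_arm:
  increments:
    - [0.3,0,0,0.003,0,0,0]
    - [0.3,0,0,0.006,0,0,0]
    - [0.3,0,0,0.009,0,0,0]
    - [0.3,0,0,0.012,0,0,0]
    - [0.3,0,0,0.015,0,0,0]
    - [0.3,0,0,0.016,0,0,0]
    - [0.3,0,0,0.017,0,0,0]
    - [0.3,0,0,0.017,0,0,0]

```text
clock: 44.18
ee_pos: [0.4663, -0.2601, 0.0788]
ee_rot: [0.934, -0.356, 0.0, 0.0]
wrist_force: [-0.2, 0.1, -3.1]
width: 0.462
grasp_force: 30.0
```

>>> step_arm:
  increments:
    - [0.3,0,0,0.001,0,0,0]
    - [0.3,0,0,0.002,0,0,0]
    - [0.3,0,0,0.003,0,0,0]
    - [0.3,0,0,0.003,0,0,0]
    - [0.3,0,0,0.003,0,0,0]
    - [0.3,0,0,0.003,0,0,0]
    - [0.3,0,0,0.003,0,0,0]
    - [0.3,0,0,0.003,0,0,0]

```text
clock: 44.85
ee_pos: [0.4662, -0.26, 0.0777]
ee_rot: [0.934, -0.356, 0.0, 0.0]
wrist_force: [-0.4, -0.7, -3.9]
width: 0.465
grasp_force: 30.0
```

>>> step_arm:
  increments:
    - [0.3,0,0,0.001,0,0,0]
    - [0.3,0,0,0.002,0,0,0]
    - [0.3,0,0,0.003,0,0,0]
    - [0.3,0,0,0.004,0,0,0]
    - [0.3,0,0,0.004,0,0,0]
    - [0.3,0,0,0.004,0,0,0]
    - [0.3,0,0,0.004,0,0,0]
    - [0.3,0,0,0.004,0,0,0]

```text
clock: 45.52
ee_pos: [0.4663, -0.2602, 0.0769]
ee_rot: [0.934, -0.356, 0.0, 0.0]
wrist_force: [-1.5, -0.5, 1.5]
width: 0.466
grasp_force: 30.0
```

>>> step_arm:
  increments:
    - [0.3,0,0,0,0,0,0]
    - [0.3,0,0,0.0005,0,0,0]
    - [0.3,0,0,0.001,0,0,0]
    - [0.3,0,0,0.0015,0,0,0]
    - [0.3,0,0,0.0015,0,0,0]
    - [0.3,0,0,0.0015,0,0,0]
    - [0.3,0,0,0.0015,0,0,0]
    - [0.3,0,0,0.0015,0,0,0]

```text
clock: 46.18
ee_pos: [0.4663, -0.2603, 0.0768]
ee_rot: [0.934, -0.356, 0.0, 0.0]
wrist_force: [-2.1, 0.8, 5.0]
width: 0.461
grasp_force: 30.0
```

>>> step_arm:
  increments:
    - [0.5,0,0,0,0,0,0]
    - [0.58,0,0,0,0,0,0]
    - [0.58,0,0,0,0,0,0]
    - [0.58,0,0,0,0,0,0]
    - [0.58,0,0,-0.06,0,0,0]
    - [0.58,0,0,-0.15,0,0,0]
    - [0.58,0,0,-0.25,0,0,0]
    - [0.7,0,0,-0.33,0,0,0]
  force: 15

```text
clock: 46.85
ee_pos: [0.4665, -0.2601, 0.1765]
ee_rot: [0.934, -0.356, 0.0, 0.0]
wrist_force: [1.3, -0.5, 0.3]
width: 0.621
grasp_force: 0.0
```

>>> step_arm:
  increments:
    - [0.8,0,0,0,0,0,-0.25]
    - [0.8,0,0,0,0,0,-0.5]
    - [0.8,0,0,0,0,0,-0.75]
    - [0.8,0,0,0,0,0,-1]
    - [0.8,0,0,0,0,0,-1]
    - [0.8,0,0,0,0,0,-1]
    - [0.8,0,0,0,0,0,-1]
    - [0.8,0,0,0,0,0,-1]

```text
clock: 47.52
ee_pos: [0.4661, -0.2599, 0.1748]
ee_rot: [0.993, -0.115, -0.0, -0.0]
wrist_force: [0.6, 0.8, 0.4]
width: 0.801
grasp_force: 0.0
```

>>> step_arm:
  increments:
    - [0.8,0,0,0,0,0,-0.25]
    - [0.8,0,0,0,0,0,-0.5]
    - [0.8,0,0,0,0,0,-0.75]
    - [0.8,0,0,0,0,0,-1]
    - [0.8,0,0,0,0,0,-1]
    - [0.8,0,0,0,0,0,-1]
    - [0.8,0,0,0,0,0,-1]
    - [0.8,0,0,0,0,0,-1]

```text
clock: 48.18
ee_pos: [0.4662, -0.26, 0.175]
ee_rot: [0.991, 0.134, 0.0, 0.0]
wrist_force: [-0.4, -0.6, -0.0]
width: 0.798
grasp_force: 0.0
```

```bash
python3 - <<'E'
from h import *
plan((.4705,.0772,.145,-.3))
E
```

```text
clock 48.2 at [ 0.4662 -0.26    0.175 ] psi -1.301 q6 0.63 w 0.798 F [-0.4 -0.6 -0. ] g 0.0
(0.4705, 0.0772, 0.145, -0.3) n 3 full [0.3134, -1.0795, 0.1] [0.0, 0.0, -2.002]
```

>>> step_arm:
  increments:
    - [0.8,0.035,-0.12,0,0,0,-0.2]
    - [0.8,0.07,-0.25,0,0,0,-0.4]
    - [0.8,0.11,-0.38,0,0,0,-0.6]
    - [0.8,0.15,-0.51,0,0,0,-0.8]
    - [0.8,0.19,-0.64,0,0,0,-1]
    - [0.8,0.22,-0.77,0,0,0,-1]
    - [0.8,0.26,-0.9,0,0,0,-1]
    - [0.8,0.29,-1,0,0,0,-1]

```text
clock: 48.85
ee_pos: [0.4689, 0.0551, 0.1752]
ee_rot: [0.927, 0.376, 0.0, -0.0]
wrist_force: [1.3, -0.3, -0.3]
width: 0.802
grasp_force: 0.0
```

>>> step_arm:
  increments:
    - [0.8,0,0,0,0,0,-0.2]
    - [0.8,0,0,0,0,0,-0.4]
    - [0.8,0,0,0,0,0,-0.6]
    - [0.8,0,0,0,0,0,-0.8]
    - [0.8,0,0,0,0,0,-1]
    - [0.8,0,0,0,0,0,-1]
    - [0.8,0,0,0,0,0,-1]
    - [0.8,0,0,0,0,0,-1]

```text
clock: 49.52
ee_pos: [0.4695, 0.0523, 0.1751]
ee_rot: [0.805, 0.593, 0.0, 0.0]
wrist_force: [-1.0, -1.2, 0.1]
width: 0.797
grasp_force: 0.0
```

```bash
python3 - <<'E'
from h import *
cap(.4705,.0772,.088)
plan((.47,.0775,.0675,-.3))
c=cam("top");cv2.imwrite("pics/t3.png",c["image"])
E
```

```text
wrist cap 0.469 0.0786 r 0.0229 [0.4694 0.0795 0.0873]
clock 49.6 at [0.4694 0.0523 0.175 ] psi -0.301 q6 0.23 w 0.8 F [ 0.7  0.4 -0.2] g 0.0
(0.47, 0.0775, 0.0675, -0.3) n 1 full [0.0807, -0.0231, 0.3584] [0.0, -0.0, -0.002]
```

View pics/t3.png

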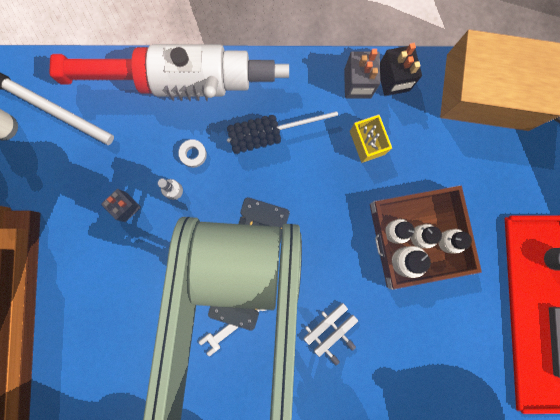

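The view shows four jars standing in the box and plug p shifted to about (172,190), still upright. Grip jar B and turn about 1.9 rad.

>>> step_arm:
  increments:
    - [0.8,0.04,-0.012,0.04,0,0,0]
    - [0.8,0.081,-0.023,0.1,0,0,0]
    - [0.8,0.081,-0.023,0.18,0,0,0]
    - [0.8,0.081,-0.023,0.26,0,0,0]
    - [0.8,0.081,-0.023,0.32,0,0,0]
    - [0.8,0.081,-0.023,0.345,0,0,0]
    - [0.8,0.081,-0.023,0.355,0,0,0]
    - [0.8,0.081,-0.023,0.357,0,0,0]
  force: 15

```text
clock: 50.28
ee_pos: [0.47, 0.0775, 0.0678]
ee_rot: [0.805, 0.594, -0.0, -0.0]
wrist_force: [-0.5, -0.1, -0.2]
width: 0.796
grasp_force: 0.0
```

>>> step_arm:
  increments:
    - [0.3,0,0,0,0,0,0]
    - [0.3,0,0,0,0,0,0]
    - [0.3,0,0,0,0,0,0]
    - [0.3,0,0,0,0,0,0]
    - [0.3,0,0,0,0,0,0]
    - [0.3,0,0,0,0,0,0]
    - [0.3,0,0,0,0,0,0.2]
    - [0.3,0,0,0,0,0,0.4]

```text
clock: 50.95
ee_pos: [0.4703, 0.0777, 0.0685]
ee_rot: [0.861, 0.509, 0.0, 0.0]
wrist_force: [-0.2, -0.3, 2.9]
width: 0.464
grasp_force: 15.0
```

>>> step_arm:
  increments:
    - [0.3,0,0,0,0,0,0.2]
    - [0.3,0,0,0,0,0,0.4]
    - [0.3,0,0,0,0,0,0.6]
    - [0.3,0,0,0,0,0,0.8]
    - [0.3,0,0,0,0,0,0.9]
    - [0.3,0,0,0,0,0,1]
    - [0.3,0,0,0,0,0,1]
    - [0.3,0,0,0,0,0,1]

```text
clock: 51.62
ee_pos: [0.4701, 0.0778, 0.0685]
ee_rot: [0.959, 0.283, 0.0, -0.0]
wrist_force: [-1.4, 1.1, 5.2]
width: 0.466
grasp_force: 15.0
```

>>> step_arm:
  increments:
    - [0.3,0,0,0,0,0,0.2]
    - [0.3,0,0,0,0,0,0.4]
    - [0.3,0,0,0,0,0,0.6]
    - [0.3,0,0,0,0,0,0.8]
    - [0.3,0,0,0,0,0,0.9]
    - [0.3,0,0,0,0,0,1]
    - [0.3,0,0,0,0,0,1]
    - [0.3,0,0,0,0,0,1]

```text
clock: 52.28
ee_pos: [0.4701, 0.078, 0.0685]
ee_rot: [0.999, 0.036, 0.0, -0.0]
wrist_force: [-2.2, 1.5, 5.4]
width: 0.467
grasp_force: 15.0
```

>>> step_arm:
  increments:
    - [0.3,0,0,0,0,0,0.2]
    - [0.3,0,0,0,0,0,0.4]
    - [0.3,0,0,0,0,0,0.6]
    - [0.3,0,0,0,0,0,0.8]
    - [0.3,0,0,0,0,0,0.9]
    - [0.3,0,0,0,0,0,1]
    - [0.3,0,0,0,0,0,1]
    - [0.3,0,0,0,0,0,1]

```text
clock: 52.95
ee_pos: [0.4708, 0.0776, 0.0685]
ee_rot: [0.977, -0.212, 0.001, -0.0]
wrist_force: [0.3, -0.1, 5.2]
width: 0.466
grasp_force: 15.0
```

>>> step_arm:
  increments:
    - [0.3,0,0,0,0,0,0.2]
    - [0.3,0,0,0,0,0,0.4]
    - [0.3,0,0,0,0,0,0.4]
    - [0.3,0,0,0,0,0,0.4]
    - [0.3,0,0,0,0,0,0.4]
    - [0.3,0,0,0,0,0,0.4]
    - [0.3,0,0,0,0,0,0.4]
    - [0.3,0,0,0,0,0,0.4]

```text
clock: 53.62
ee_pos: [0.4708, 0.0775, 0.0685]
ee_rot: [0.952, -0.307, 0.001, -0.0]
wrist_force: [0.3, -0.3, 4.9]
width: 0.469
grasp_force: 15.0
```

```bash
python3 - <<'E'
from h import *
plan()
c=cam("wrist");cv2.imwrite("pics/w6.png",c["image"][180:340,200:360].repeat(3,0).repeat(3,1))
E
```

```text
clock 53.6 at [0.4708 0.0775 0.0685] psi -2.195 q6 2.18 w 0.469 F [ 0.3 -0.3  4.9] g 15.0
```

View pics/w6.png

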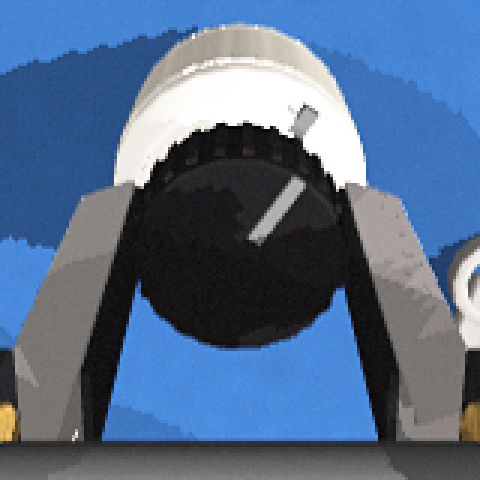

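Jar B's rib (275,212) is in line with its lug (303,120), so it's home. Lift and carry.

>>> step_arm:
  increments:
    - [0.3,0,0,0,0,0,0]
    - [0.3,0,0,0,0,0,0]
    - [0.3,0,0,-0.02,0,0,0]
    - [0.3,0,0,-0.06,0,0,0]
    - [0.3,0,0,-0.14,0,0,0]
    - [0.3,0,0,-0.24,0,0,0]
    - [0.3,0,0,-0.34,0,0,0]
    - [0.3,0,0,-0.44,0,0,0]
  force: 30

```text
clock: 54.33
ee_pos: [0.4677, 0.0776, 0.1991]
ee_rot: [0.952, -0.308, -0.002, 0.001]
wrist_force: [-0.3, 0.1, -4.5]
width: 0.465
grasp_force: 30.0
```

```bash
python3 - <<'E'
from h import *
plan((.568,-.3317,.20,-2.2))
E
```

```text
clock 54.3 at [0.4677 0.0776 0.1991] psi -2.196 q6 2.18 w 0.465 F [-0.3  0.1 -4.5] g 30.0
(0.568, -0.3317, 0.2, -2.2) n 2 full [1.0697, 0.9106, -0.0049] [0.006, 0.009, 0.008]
```

>>> step_arm:
  increments:
    - [0.3,0.05,0.043,0,0,0,0]
    - [0.3,0.12,0.102,0,0,0,0]
    - [0.3,0.2,0.17,0,0,0,0]
    - [0.3,0.28,0.238,0,0,0,0]
    - [0.3,0.36,0.306,0,0,0,0]
    - [0.3,0.44,0.375,0,0,0,0]
    - [0.3,0.52,0.443,0,0,0,0]
    - [0.3,0.6,0.511,0,0,0,0]

```text
clock: 55.0
ee_pos: [0.5239, -0.153, 0.1977]
ee_rot: [0.951, -0.308, -0.002, -0.0]
wrist_force: [1.0, 0.4, -4.4]
width: 0.463
grasp_force: 30.0
```

>>> step_arm:
  increments:
    - [0.3,0.08,0.068,0,0,0,0]
    - [0.3,0.16,0.136,0,0,0,0]
    - [0.3,0.24,0.204,0,0,0,0]
    - [0.3,0.32,0.272,0,0,0,0]
    - [0.3,0.39,0.332,0,0,0,0]
    - [0.3,0.44,0.375,0,0,0,0]
    - [0.3,0.46,0.39,0,0,0,0]
    - [0.3,0.46,0.39,0,0,0,0]

```text
clock: 55.67
ee_pos: [0.5673, -0.3288, 0.1975]
ee_rot: [0.951, -0.309, -0.002, -0.001]
wrist_force: [-1.2, 0.7, -4.1]
width: 0.462
grasp_force: 30.0
```

>>> step_arm:
  increments:
    - [0.3,0,0,0,0,0,0]
    - [0.3,0,0,0,0,0,0]
    - [0.3,0,0,0,0,0,0]
    - [0.3,0,0,0,0,0,0]
    - [0.3,0,0,0,0,0,0]
    - [0.3,0,0,0,0,0,0]
    - [0.3,0,0,0,0,0,0]
    - [0.3,0,0,0,0,0,0]

```text
clock: 56.33
ee_pos: [0.5685, -0.3278, 0.2001]
ee_rot: [0.951, -0.309, 0.0, 0.0]
wrist_force: [-0.1, 0.1, -4.3]
width: 0.461
grasp_force: 30.0
```

```bash
python3 - <<'E'
from h import *
plan((.568,-.3317,.0795,-2.2))
E
```

```text
clock 56.3 at [ 0.5685 -0.3278  0.2001] psi -2.199 q6 1.54 w 0.461 F [-0.1  0.1 -4.3] g 30.0
(0.568, -0.3317, 0.0795, -2.2) n 1 full [0.0062, 0.0113, 0.4019] [0.0, -0.0, 0.002]
```

>>> step_arm:
  increments:
    - [0.3,0.006,0.011,0,0,0,0]
    - [0.3,0.006,0.011,0.04,0,0,0]
    - [0.3,0.006,0.011,0.1,0,0,0]
    - [0.3,0.006,0.011,0.18,0,0,0]
    - [0.3,0.006,0.011,0.26,0,0,0]
    - [0.3,0.006,0.011,0.33,0,0,0]
    - [0.3,0.006,0.011,0.37,0,0,0]
    - [0.3,0.006,0.011,0.39,0,0,0]

```text
clock: 57.0
ee_pos: [0.566, -0.3305, 0.0792]
ee_rot: [0.951, -0.309, -0.003, -0.001]
wrist_force: [0.0, -0.1, -4.3]
width: 0.462
grasp_force: 30.0
```

>>> step_arm:
  increments:
    - [0.3,0,0,0.003,0,0,0]
    - [0.3,0,0,0.006,0,0,0]
    - [0.3,0,0,0.009,0,0,0]
    - [0.3,0,0,0.012,0,0,0]
    - [0.3,0,0,0.015,0,0,0]
    - [0.3,0,0,0.015,0,0,0]
    - [0.3,0,0,0.015,0,0,0]
    - [0.3,0,0,0.015,0,0,0]

```text
clock: 57.67
ee_pos: [0.568, -0.3318, 0.0787]
ee_rot: [0.951, -0.309, 0.0, 0.0]
wrist_force: [-0.4, 0.7, -4.9]
width: 0.463
grasp_force: 30.0
```

>>> step_arm:
  increments:
    - [0.3,0,0,0.001,0,0,0]
    - [0.3,0,0,0.002,0,0,0]
    - [0.3,0,0,0.003,0,0,0]
    - [0.3,0,0,0.004,0,0,0]
    - [0.3,0,0,0.004,0,0,0]
    - [0.3,0,0,0.004,0,0,0]
    - [0.3,0,0,0.004,0,0,0]
    - [0.3,0,0,0.004,0,0,0]

```text
clock: 58.33
ee_pos: [0.5679, -0.3317, 0.0772]
ee_rot: [0.951, -0.309, -0.0, 0.0]
wrist_force: [1.1, -0.7, -3.4]
width: 0.461
grasp_force: 30.0
```

>>> step_arm:
  increments:
    - [0.3,0,0,0.0005,0,0,0]
    - [0.3,0,0,0.001,0,0,0]
    - [0.3,0,0,0.0015,0,0,0]
    - [0.3,0,0,0.002,0,0,0]
    - [0.3,0,0,0.0025,0,0,0]
    - [0.3,0,0,0.003,0,0,0]
    - [0.3,0,0,0.003,0,0,0]
    - [0.3,0,0,0.003,0,0,0]

```text
clock: 59.0
ee_pos: [0.5681, -0.3318, 0.077]
ee_rot: [0.951, -0.309, 0.0, 0.0]
wrist_force: [-1.9, 0.9, 2.1]
width: 0.462
grasp_force: 30.0
```

>>> step_arm:
  increments:
    - [0.5,0,0,0,0,0,0]
    - [0.58,0,0,0,0,0,0]
    - [0.58,0,0,0,0,0,0]
    - [0.58,0,0,0,0,0,0]
    - [0.58,0,0,-0.06,0,0,0]
    - [0.58,0,0,-0.15,0,0,0]
    - [0.58,0,0,-0.27,0,0,0]
    - [0.58,0,0,-0.39,0,0,0]
  force: 15

```text
clock: 59.67
ee_pos: [0.5672, -0.3312, 0.1932]
ee_rot: [0.951, -0.309, -0.001, -0.0]
wrist_force: [0.6, -0.5, -0.1]
width: 0.578
grasp_force: 0.0
```

```bash
python3 - <<'E'
from h import *
c=cam("top");w=cloud(c)
tops(c,w,dict(p=(163,182,.1,.009),q=(179,263,.1,.009)))
plan((.4668,.2086,.17,-1.2))
E
```

```text
p [0.6216 0.2292] mec 0.6195 0.2309 0.0089 mean [0.6195 0.2307 0.0991] 70
q [0.4669 0.1953] mec 0.4674 0.2085 0.0091 mean [0.4672 0.2082 0.0991] 73
clock 59.7 at [ 0.5718 -0.3345  0.204 ] psi -2.199 q6 1.54 w 0.581 F [ 1.3 -1.2  5.5] g 0.0
(0.4668, 0.2086, 0.17, -1.2) n 2 full [-1.3484, -1.2594, 0.0933] [0.015, -0.026, -1.998]
```

>>> step_arm:
  increments:
    - [0.5,-0.08,-0.075,0,0,0,-0.2]
    - [0.5,-0.17,-0.16,0,0,0,-0.4]
    - [0.5,-0.26,-0.245,0,0,0,-0.6]
    - [0.5,-0.35,-0.33,0,0,0,-0.8]
    - [0.5,-0.44,-0.41,0,0,0,-1]
    - [0.5,-0.53,-0.495,0,0,0,-1]
    - [0.5,-0.62,-0.58,0,0,0,-1]
    - [0.5,-0.68,-0.635,0,0,0,-1]

```text
clock: 60.38
ee_pos: [0.5141, -0.0547, 0.1933]
ee_rot: [0.998, -0.063, 0.0, -0.0]
wrist_force: [0.5, -0.2, -0.7]
width: 0.5
grasp_force: 0.0
```

```bash
python3 - <<'E'
from h import *
plan((.4668,.2086,.17,-1.2))
E
```

```text
clock 60.4 at [ 0.5141 -0.0547  0.1933] psi -1.697 q6 1.42 w 0.5 F [ 0.5 -0.2 -0.7] g 0.0
(0.4668, 0.2086, 0.17, -1.2) n 1 full [-0.2672, -0.8508, 0.0785] [-0.002, -0.001, -0.995]
```

>>> step_arm:
  increments:
    - [0.5,-0.035,-0.11,0,0,0,-0.2]
    - [0.5,-0.07,-0.22,0,0,0,-0.4]
    - [0.5,-0.105,-0.33,0,0,0,-0.6]
    - [0.5,-0.14,-0.45,0,0,0,-0.8]
    - [0.5,-0.18,-0.57,0.04,0,0,-1]
    - [0.5,-0.215,-0.69,0.07,0,0,-1]
    - [0.5,-0.25,-0.8,0.078,0,0,-1]
    - [0.5,-0.267,-0.85,0.078,0,0,-1]

```text
clock: 61.05
ee_pos: [0.4663, 0.2089, 0.1689]
ee_rot: [0.982, 0.186, -0.001, -0.001]
wrist_force: [-0.1, -0.3, -0.6]
width: 0.5
grasp_force: 0.0
```

>>> step_arm:
  increments:
    - [0.5,0,0,0,0,0,0]
    - [0.5,0,0,0,0,0,0]
    - [0.5,0,0,0,0,0,0]
    - [0.5,0,0,0,0,0,0]
    - [0.5,0,0,0,0,0,0]
    - [0.5,0,0,0,0,0,0]
    - [0.5,0,0,0,0,0,0]
    - [0.5,0,0,0,0,0,0]

```text
clock: 61.72
ee_pos: [0.4682, 0.205, 0.17]
ee_rot: [0.983, 0.184, 0.0, 0.0]
wrist_force: [0.4, -0.5, -0.7]
width: 0.498
grasp_force: 0.0
```

```bash
python3 - <<'E'
from h import *
cap(.4668,.2086,.1)
plan((.4665,.2085,.078,-1.2))
E
```

```text
wrist cap 0.4656 0.2105 r 0.009 [0.4659 0.2105 0.0992]
clock 61.8 at [0.4682 0.2051 0.1699] psi -1.2 q6 1.44 w 0.503 F [-0.4  1.1 -0.3] g 0.0
(0.4665, 0.2085, 0.078, -1.2) n 1 full [-0.0011, -0.0126, 0.3065] [0.0, -0.0, 0.001]
```

>>> step_arm:
  increments:
    - [0.5,0,-0.015,0.04,0,0,0]
    - [0.5,0,-0.015,0.1,0,0,0]
    - [0.5,0,-0.015,0.17,0,0,0]
    - [0.5,0,-0.015,0.24,0,0,0]
    - [0.5,0,-0.015,0.285,0,0,0]
    - [0.5,0,-0.015,0.3,0,0,0]
    - [0.5,0,-0.015,0.306,0,0,0]
    - [0.5,0,-0.015,0.306,0,0,0]
  force: 30

```text
clock: 62.43
ee_pos: [0.4661, 0.2098, 0.0777]
ee_rot: [0.983, 0.185, -0.0, -0.0]
wrist_force: [1.1, -0.2, 0.4]
width: 0.503
grasp_force: 0.0
```

>>> step_arm:
  increments:
    - [0,0,0,0,0,0,0]
    - [0,0,0,0,0,0,0]
    - [0,0,0,0,0,0,0]
    - [0,0,0,0,0,0,0]
    - [0,0,0,0,0,0,0]
    - [0,0,0,0,0,0,0]
    - [0,0,0,0,0,0,0]
    - [0,0,0,0,0,0,0]

```text
clock: 63.1
ee_pos: [0.4669, 0.2097, 0.0787]
ee_rot: [0.983, 0.185, 0.001, 0.0]
wrist_force: [-0.7, -0.3, 3.2]
width: 0.183
grasp_force: 30.0
```

>>> step_arm:
  increments:
    - [0,0,0,0,0,0,0]
    - [0,0,0,-0.01,0,0,0]
    - [0,0,0,-0.03,0,0,0]
    - [0,0,0,-0.08,0,0,0]
    - [0,0,0,-0.16,0,0,0]
    - [0,0,0,-0.26,0,0,0]
    - [0,0,0,-0.36,0,0,0]
    - [0,0,0,-0.42,0,0,0]

```text
clock: 63.77
ee_pos: [0.467, 0.21, 0.2069]
ee_rot: [0.983, 0.185, 0.001, -0.0]
wrist_force: [0.7, 0.1, -2.8]
width: 0.183
grasp_force: 30.0
```

```bash
python3 - <<'E'
from h import *
plan((.5686,-.2726,.21,-1.2))
E
```

```text
clock 63.8 at [0.467  0.21   0.2069] psi -1.199 q6 1.45 w 0.183 F [ 0.7  0.1 -2.8] g 30.0
(0.5686, -0.2726, 0.21, -1.2) n 2 full [-0.2691, 1.6219, -0.0111] [0.0, -0.006, 0.002]
```

>>> step_arm:
  increments:
    - [0,-0.015,0.08,-0.01,0,0,0]
    - [0,-0.03,0.18,-0.01,0,0,0]
    - [0,-0.05,0.29,-0.01,0,0,0]
    - [0,-0.07,0.4,-0.01,0,0,0]
    - [0,-0.085,0.51,-0.01,0,0,0]
    - [0,-0.1,0.62,-0.01,0,0,0]
    - [0,-0.12,0.73,-0.01,0,0,0]
    - [0,-0.14,0.84,-0.01,0,0,0]

```text
clock: 64.43
ee_pos: [0.518, -0.0416, 0.2064]
ee_rot: [0.983, 0.185, -0.001, -0.001]
wrist_force: [-0.9, 0.0, -3.7]
width: 0.185
grasp_force: 30.0
```

>>> step_arm:
  increments:
    - [0,-0.02,0.11,0,0,0,0]
    - [0,-0.035,0.22,0,0,0,0]
    - [0,-0.055,0.33,0,0,0,0]
    - [0,-0.075,0.44,0,0,0,0]
    - [0,-0.09,0.55,0,0,0,0]
    - [0,-0.11,0.66,0,0,0,0]
    - [0,-0.122,0.74,0,0,0,0]
    - [0,-0.129,0.78,0,0,0,0]

```text
clock: 65.1
ee_pos: [0.5672, -0.2754, 0.2059]
ee_rot: [0.983, 0.183, -0.001, -0.0]
wrist_force: [-0.6, -0.2, -3.9]
width: 0.184
grasp_force: 30.0
```

>>> step_arm:
  increments:
    - [0,0,0,0,0,0,0]
    - [0,0,0,0,0,0,0]
    - [0,0,0,0,0,0,0]
    - [0,0,0,0,0,0,0]
    - [0,0,0,0,0,0,0]
    - [0,0,0,0,0,0,0]
    - [0,0,0,0,0,0,0]
    - [0,0,0,0,0,0,0]

```text
clock: 65.77
ee_pos: [0.5678, -0.2719, 0.2073]
ee_rot: [0.983, 0.185, 0.0, 0.0]
wrist_force: [-0.3, 0.4, -2.2]
width: 0.184
grasp_force: 30.0
```

```bash
python3 - <<'E'
from h import *
plan((.5686,-.2726,.09,-1.2))
E
```

```text
clock 65.8 at [ 0.5678 -0.2719  0.2073] psi -1.198 q6 0.61 w 0.184 F [-0.3  0.4 -2.2] g 30.0
(0.5686, -0.2726, 0.09, -1.2) n 1 full [0.0016, 0.0029, 0.391] [0.0, -0.0, 0.003]
```

>>> step_arm:
  increments:
    - [0,0.002,0.003,0.03,0,0,0]
    - [0,0.002,0.003,0.08,0,0,0]
    - [0,0.002,0.003,0.15,0,0,0]
    - [0,0.002,0.003,0.22,0,0,0]
    - [0,0.002,0.003,0.29,0,0,0]
    - [0,0.002,0.003,0.34,0,0,0]
    - [0,0.002,0.003,0.37,0,0,0]
    - [0,0.002,0.003,0.38,0,0,0]

```text
clock: 66.43
ee_pos: [0.5671, -0.2722, 0.0903]
ee_rot: [0.983, 0.185, -0.002, -0.002]
wrist_force: [-1.4, 0.4, -2.6]
width: 0.188
grasp_force: 30.0
```

>>> step_arm:
  increments:
    - [0,0,0,0.003,0,0,0]
    - [0,0,0,0.006,0,0,0]
    - [0,0,0,0.009,0,0,0]
    - [0,0,0,0.012,0,0,0]
    - [0,0,0,0.014,0,0,0]
    - [0,0,0,0.015,0,0,0]
    - [0,0,0,0.016,0,0,0]
    - [0,0,0,0.016,0,0,0]

```text
clock: 67.1
ee_pos: [0.5686, -0.273, 0.0884]
ee_rot: [0.983, 0.185, 0.0, 0.0]
wrist_force: [-0.7, -0.0, -3.5]
width: 0.181
grasp_force: 30.0
```

>>> step_arm:
  increments:
    - [0,0,0,0.001,0,0,0]
    - [0,0,0,0.002,0,0,0]
    - [0,0,0,0.003,0,0,0]
    - [0,0,0,0.003,0,0,0]
    - [0,0,0,0.004,0,0,0]
    - [0,0,0,0.004,0,0,0]
    - [0,0,0,0.004,0,0,0]
    - [0,0,0,0.004,0,0,0]

```text
clock: 67.77
ee_pos: [0.5686, -0.2731, 0.0871]
ee_rot: [0.983, 0.185, -0.0, 0.0]
wrist_force: [-0.3, -0.2, -4.2]
width: 0.182
grasp_force: 30.0
```

>>> step_arm:
  increments:
    - [0,0,0,0.0005,0,0,0]
    - [0,0,0,0.001,0,0,0]
    - [0,0,0,0.0015,0,0,0]
    - [0,0,0,0.002,0,0,0]
    - [0,0,0,0.0025,0,0,0]
    - [0,0,0,0.003,0,0,0]
    - [0,0,0,0.003,0,0,0]
    - [0,0,0,0.003,0,0,0]

```text
clock: 68.43
ee_pos: [0.5688, -0.2732, 0.0867]
ee_rot: [0.983, 0.185, 0.0, 0.0]
wrist_force: [-1.8, 0.4, 0.6]
width: 0.183
grasp_force: 30.0
```

>>> step_arm:
  increments:
    - [0.25,0,0,0,0,0,0]
    - [0.3,0,0,0,0,0,0]
    - [0.3,0,0,0,0,0,0]
    - [0.3,0,0,0,0,0,0]
    - [0.3,0,0,-0.06,0,0,0]
    - [0.3,0,0,-0.15,0,0,0]
    - [0.3,0,0,-0.25,0,0,0]
    - [0.3,0,0,-0.32,0,0,0]

```text
clock: 69.1
ee_pos: [0.5695, -0.2736, 0.1848]
ee_rot: [0.983, 0.185, 0.001, 0.001]
wrist_force: [0.8, 0.1, 0.6]
width: 0.297
grasp_force: 0.0
```

```bash
python3 - <<'E'
from h import *
plan((.6193,.2308,.18,-1.2))
E
```

```text
clock 69.1 at [ 0.5695 -0.2736  0.1848] psi -1.199 q6 0.61 w 0.297 F [0.8 0.1 0.6] g 0.0
(0.6193, 0.2308, 0.18, -1.2) n 2 full [0.7656, -1.506, 0.0137] [0.005, -0.003, 0.002]
```

>>> step_arm:
  increments:
    - [0.5,0.05,-0.1,0,0,0,0]
    - [0.5,0.1,-0.2,0,0,0,0]
    - [0.5,0.16,-0.31,0,0,0,0]
    - [0.5,0.215,-0.42,0,0,0,0]
    - [0.5,0.27,-0.53,0,0,0,0]
    - [0.5,0.325,-0.64,0,0,0,0]
    - [0.5,0.38,-0.75,0,0,0,0]
    - [0.5,0.435,-0.86,0,0,0,0]

```text
clock: 69.77
ee_pos: [0.5965, 0.0165, 0.1824]
ee_rot: [0.983, 0.185, 0.0, 0.0]
wrist_force: [0.6, 0.0, 0.1]
width: 0.501
grasp_force: 0.0
```

>>> step_arm:
  increments:
    - [0.5,0.05,-0.1,0,0,0,0]
    - [0.5,0.105,-0.21,0,0,0,0]
    - [0.5,0.16,-0.32,0,0,0,0]
    - [0.5,0.215,-0.42,0,0,0,0]
    - [0.5,0.265,-0.52,0,0,0,0]
    - [0.5,0.3,-0.59,0,0,0,0]
    - [0.5,0.325,-0.635,0,0,0,0]
    - [0.5,0.33,-0.645,0,0,0,0]

```text
clock: 70.43
ee_pos: [0.6183, 0.2336, 0.182]
ee_rot: [0.982, 0.186, 0.0, -0.0]
wrist_force: [0.0, 0.1, -0.3]
width: 0.5
grasp_force: 0.0
```

>>> step_arm:
  increments:
    - [0.5,0,0,0,0,0,0]
    - [0.5,0,0,0,0,0,0]
    - [0.5,0,0,0,0,0,0]
    - [0.5,0,0,0,0,0,0]
    - [0.5,0,0,0,0,0,0]
    - [0.5,0,0,0,0,0,0]
    - [0.5,0,0,0,0,0,0]
    - [0.5,0,0,0,0,0,0]

```text
clock: 71.1
ee_pos: [0.6185, 0.2306, 0.1823]
ee_rot: [0.983, 0.185, 0.0, -0.0]
wrist_force: [0.0, -1.4, -0.3]
width: 0.501
grasp_force: 0.0
```

```bash
python3 - <<'E'
from h import *
cap(.6195,.2308,.1)
plan((.6187,.2318,.078,-1.2))
E
```

```text
wrist cap 0.6188 0.2328 r 0.0091 [0.6191 0.233  0.0993]
clock 71.2 at [0.6184 0.2308 0.1822] psi -1.199 q6 1.43 w 0.502 F [ 0.6 -0.6 -0.7] g 0.0
(0.6187, 0.2318, 0.078, -1.2) n 1 full [0.002, -0.0029, 0.3475] [-0.0, -0.0, 0.001]
```

>>> step_arm:
  increments:
    - [0.5,0.002,-0.003,0.04,0,0,0]
    - [0.5,0.002,-0.003,0.11,0,0,0]
    - [0.5,0.002,-0.003,0.2,0,0,0]
    - [0.5,0.002,-0.003,0.27,0,0,0]
    - [0.5,0.002,-0.003,0.32,0,0,0]
    - [0.5,0.002,-0.003,0.34,0,0,0]
    - [0.5,0.002,-0.003,0.347,0,0,0]
    - [0.5,0.002,-0.003,0.347,0,0,0]
  force: 30

```text
clock: 71.82
ee_pos: [0.6184, 0.232, 0.0775]
ee_rot: [0.983, 0.185, -0.0, 0.0]
wrist_force: [-0.1, -0.1, 0.7]
width: 0.503
grasp_force: 0.0
```

>>> step_arm:
  increments:
    - [0,0,0,0,0,0,0]
    - [0,0,0,0,0,0,0]
    - [0,0,0,0,0,0,0]
    - [0,0,0,0,0,0,0]
    - [0,0,0,0,0,0,0]
    - [0,0,0,0,0,0,0]
    - [0,0,0,0,0,0,0]
    - [0,0,0,0,0,0,0]

```text
clock: 72.48
ee_pos: [0.6193, 0.232, 0.0789]
ee_rot: [0.983, 0.185, 0.001, 0.0]
wrist_force: [-0.7, 0.3, 3.0]
width: 0.186
grasp_force: 30.0
```

>>> step_arm:
  increments:
    - [0,0,0,0,0,0,0]
    - [0,0,0,-0.01,0,0,0]
    - [0,0,0,-0.03,0,0,0]
    - [0,0,0,-0.08,0,0,0]
    - [0,0,0,-0.16,0,0,0]
    - [0,0,0,-0.26,0,0,0]
    - [0,0,0,-0.36,0,0,0]
    - [0,0,0,-0.45,0,0,0]

```text
clock: 73.15
ee_pos: [0.6179, 0.2321, 0.2138]
ee_rot: [0.983, 0.185, -0.001, -0.0]
wrist_force: [0.4, -0.2, -2.1]
width: 0.183
grasp_force: 30.0
```

```bash
python3 - <<'E'
from h import *
plan((.4657,-.3177,.215,-1.2))
E
```

```text
clock 73.2 at [0.6179 0.2321 0.2138] psi -1.199 q6 1.43 w 0.183 F [ 0.4 -0.2 -2.1] g 30.0
(0.4657, -0.3177, 0.215, -1.2) n 2 full [-1.1386, 1.523, -0.003] [-0.001, 0.003, 0.002]
```

>>> step_arm:
  increments:
    - [0,-0.04,0.054,0,0,0,0]
    - [0,-0.1,0.134,0,0,0,0]
    - [0,-0.17,0.228,0,0,0,0]
    - [0,-0.24,0.322,0,0,0,0]
    - [0,-0.31,0.415,0,0,0,0]
    - [0,-0.39,0.522,0,0,0,0]
    - [0,-0.47,0.63,0,0,0,0]
    - [0,-0.55,0.736,0,0,0,0]

```text
clock: 73.82
ee_pos: [0.5435, -0.0348, 0.2124]
ee_rot: [0.983, 0.185, -0.001, -0.0]
wrist_force: [0.8, -0.1, -3.4]
width: 0.184
grasp_force: 30.0
```

>>> step_arm:
  increments:
    - [0,-0.08,0.107,0,0,0,0]
    - [0,-0.16,0.214,0,0,0,0]
    - [0,-0.24,0.32,0,0,0,0]
    - [0,-0.32,0.43,0,0,0,0]
    - [0,-0.4,0.535,0,0,0,0]
    - [0,-0.48,0.64,0,0,0,0]
    - [0,-0.54,0.72,0,0,0,0]
    - [0,-0.58,0.775,0,0,0,0]

```text
clock: 74.48
ee_pos: [0.4656, -0.316, 0.2124]
ee_rot: [0.983, 0.183, -0.001, -0.0]
wrist_force: [0.2, 1.1, -3.2]
width: 0.185
grasp_force: 30.0
```

>>> step_arm:
  increments:
    - [0,0,0,0,0,0,0]
    - [0,0,0,0,0,0,0]
    - [0,0,0,0,0,0,0]
    - [0,0,0,0,0,0,0]
    - [0,0,0,0,0,0,0]
    - [0,0,0,0,0,0,0]
    - [0,0,0,0,0,0,0]
    - [0,0,0,0,0,0,0]

```text
clock: 75.15
ee_pos: [0.4677, -0.3129, 0.2132]
ee_rot: [0.983, 0.185, 0.0, 0.0]
wrist_force: [-0.1, -0.3, -2.8]
width: 0.185
grasp_force: 30.0
```

```bash
python3 - <<'E'
from h import *
plan((.4657,-.3177,.09,-1.2))
E
```

```text
clock 75.2 at [ 0.4677 -0.3129  0.2132] psi -1.198 q6 0.45 w 0.185 F [-0.1 -0.3 -2.8] g 30.0
(0.4657, -0.3177, 0.09, -1.2) n 1 full [-0.0122, 0.0124, 0.4106] [0.0, -0.0, 0.004]
```

>>> step_arm:
  increments:
    - [0,-0.012,0.012,0.02,0,0,0]
    - [0,-0.012,0.012,0.07,0,0,0]
    - [0,-0.012,0.012,0.15,0,0,0]
    - [0,-0.012,0.012,0.23,0,0,0]
    - [0,-0.012,0.012,0.31,0,0,0]
    - [0,-0.012,0.012,0.36,0,0,0]
    - [0,-0.012,0.012,0.39,0,0,0]
    - [0,-0.012,0.012,0.4,0,0,0]

```text
clock: 75.82
ee_pos: [0.4641, -0.3173, 0.0908]
ee_rot: [0.983, 0.185, -0.001, -0.002]
wrist_force: [-0.8, 0.3, -3.2]
width: 0.185
grasp_force: 30.0
```

>>> step_arm:
  increments:
    - [0,0,0,0.003,0,0,0]
    - [0,0,0,0.006,0,0,0]
    - [0,0,0,0.009,0,0,0]
    - [0,0,0,0.012,0,0,0]
    - [0,0,0,0.014,0,0,0]
    - [0,0,0,0.015,0,0,0]
    - [0,0,0,0.015,0,0,0]
    - [0,0,0,0.015,0,0,0]

```text
clock: 76.48
ee_pos: [0.4655, -0.3182, 0.0888]
ee_rot: [0.983, 0.185, 0.0, 0.0]
wrist_force: [0.8, -0.0, -3.0]
width: 0.185
grasp_force: 30.0
```

>>> step_arm:
  increments:
    - [0,0,0,0.001,0,0,0]
    - [0,0,0,0.002,0,0,0]
    - [0,0,0,0.003,0,0,0]
    - [0,0,0,0.003,0,0,0]
    - [0,0,0,0.004,0,0,0]
    - [0,0,0,0.004,0,0,0]
    - [0,0,0,0.004,0,0,0]
    - [0,0,0,0.004,0,0,0]

```text
clock: 77.15
ee_pos: [0.4655, -0.3181, 0.0874]
ee_rot: [0.983, 0.185, 0.0, -0.0]
wrist_force: [-0.9, 0.6, -1.6]
width: 0.186
grasp_force: 30.0
```

>>> step_arm:
  increments:
    - [0,0,0,0.0005,0,0,0]
    - [0,0,0,0.001,0,0,0]
    - [0,0,0,0.0015,0,0,0]
    - [0,0,0,0.002,0,0,0]
    - [0,0,0,0.0025,0,0,0]
    - [0,0,0,0.003,0,0,0]
    - [0,0,0,0.003,0,0,0]
    - [0,0,0,0.003,0,0,0]

```text
clock: 77.82
ee_pos: [0.4656, -0.3183, 0.0869]
ee_rot: [0.983, 0.185, 0.0, 0.0]
wrist_force: [-0.8, 0.6, 0.7]
width: 0.186
grasp_force: 30.0
```

Contact. Release, rise, then move back toward y+ (tool −y) to clear the view.

>>> step_arm:
  increments:
    - [0.25,0,0,0,0,0,0]
    - [0.3,0,0,0,0,0,0]
    - [0.3,0,0,0,0,0,0]
    - [0.3,0,0,0,0,0,0]
    - [0.3,0,0,-0.06,0,0,0]
    - [0.3,0,0,-0.15,0,0,0]
    - [0.3,0,0,-0.27,0,0,0]
    - [0.3,0,0,-0.4,0,0,0]

```text
clock: 78.48
ee_pos: [0.4644, -0.3171, 0.2061]
ee_rot: [0.983, 0.185, -0.001, -0.002]
wrist_force: [0.5, -0.4, 0.4]
width: 0.303
grasp_force: 0.0
```

>>> step_arm:
  increments:
    - [0.3,0,-0.1,-0.05,0,0,0]
    - [0.3,0,-0.2,-0.05,0,0,0]
    - [0.3,0,-0.33,-0.05,0,0,0]
    - [0.3,0,-0.46,-0.05,0,0,0]
    - [0.3,0,-0.59,-0.05,0,0,0]
    - [0.3,0.1,-0.72,-0.05,0,0,0]
    - [0.3,0.15,-0.85,-0.05,0,0,0]
    - [0.3,0.2,-0.95,-0.05,0,0,0]

```text
clock: 79.15
ee_pos: [0.4175, -0.0291, 0.2219]
ee_rot: [0.983, 0.184, 0.001, 0.0]
wrist_force: [1.2, -0.3, -0.2]
width: 0.297
grasp_force: 0.0
```

>>> step_arm:
  increments:
    - [0.3,0,0,0,0,0,0]
    - [0.3,0,0,0,0,0,0]
    - [0.3,0,0,0,0,0,0]
    - [0.3,0,0,0,0,0,0]
    - [0.3,0,0,0,0,0,0]
    - [0.3,0,0,0,0,0,0]
    - [0.3,0,0,0,0,0,0]
    - [0.3,0,0,0,0,0,0]

```text
clock: 79.82
ee_pos: [0.4178, -0.0316, 0.2214]
ee_rot: [0.983, 0.184, -0.0, -0.0]
wrist_force: [0.2, 0.2, 0.5]
width: 0.302
grasp_force: 0.0
```

```bash
python3 - <<'E'
from h import *
plan()
c=cam("top");w=cloud(c)
def px(x,y,z):
    q=np.linalg.inv(c["W"])@[x,y,z,1];K=c["mtx"];return K[0,0]*q[0]/q[2]+K[0,2],K[1,1]*q[1]/q[2]+K[1,2]
for n,x,y,h in(("A",.466,-.26,.096),("B",.568,-.332,.096),("E",.518,-.2956,.082),("D",.507,-.351,.082),("C",.5286,-.241,.082),("p",.4656,-.3183,.108),("q",.5688,-.2732,.108)):
    m=(abs(w[...,2]-h)<.005)&(np.hypot(w[...,0]-x,w[...,1]-y)<.02);print(n,w[m].mean(0).round(4),m.sum())
im=c["image"];s=cam("side")["image"]
a=cv2.resize(im[180:295,355:485],(420,372),interpolation=cv2.INTER_CUBIC);b=cv2.resize(s[225:375,285:435],(372,372),interpolation=cv2.INTER_CUBIC)
cv2.imwrite("pics/fin.png",np.hstack([a,b]))
E
```

```text
clock 79.8 at [ 0.4178 -0.0316  0.2214] psi -1.201 q6 0.92 w 0.302 F [0.2 0.2 0.5] g 0.0
A [ 0.4661 -0.2599  0.0958] 345
B [ 0.5678 -0.3321  0.096 ] 323
E [ 0.5187 -0.2948  0.0817] 249
D [ 0.5082 -0.353   0.0815] 253
C [ 0.5289 -0.2411  0.0816] 249
p [ 0.4666 -0.3175  0.1075] 75
q [ 0.5693 -0.2728  0.1078] 68
```

View pics/fin.png

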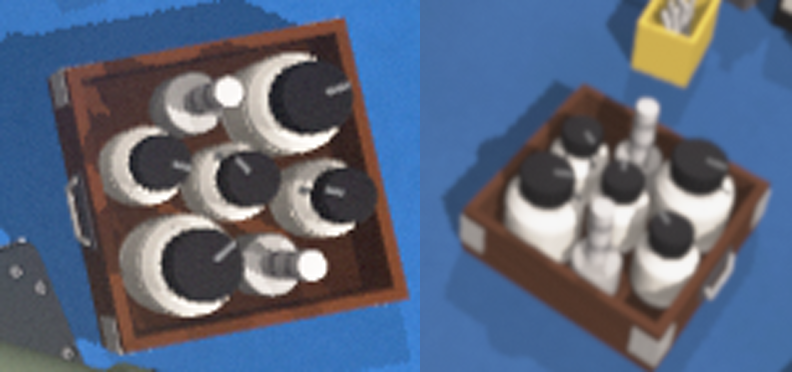

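All seven items stand upright in the box, and their top heights match (caps 96 and 82 mm, plugs 108 mm). Handing in.

```bash
python3 -c "
from plant import ctrl
print(ctrl.close_job())"
```

```text
the job is handed in; nothing more can be done
None
```

All five jars were capped home before lifting and stand upright with both plug gauges in the kit box; the job was handed in after about 80 s of the allowed 210 s, and no verdict was shown.

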